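# Refit the feed hopper of a bench tablet counter after cleaning

### The job

Refit the cleaned feed hopper of the tablet counter: lift the dust plug out of the feed throat and put it in the empty white tote, then take the long-tapered hopper with the collar from the drip rack, stand it up and lower it, without dropping it, until its taper sits fully home and upright in the throat. Then swing the clamp round to its stop so that its nose holds the hopper's collar, and last take the tall guard panel from the panel rack and push it down into the two spring clips at the front of the counter until it stands on the deck. Leave the other hopper, the low panel and everything else on the bench where they are.

Things in the scene. Friction and masses are not known exactly. Their poses are not given: they have to be found in the camera images.
- counter: Tablet counter, fixed: white cabinet 280 (x) x 300 (y) mm, steel deck 85 mm above the bench. Origin: centre of its underside; z up; its front (guard clips) faces its -x. Throat axis at x 10, y 20 mm, boss 77 mm wide, 42 high; feed track at x -90 to -50, 26 mm high; keypad 70 x 75 x 32 high at x 98, y 106; dial 16 high at x 115, y -115; clamp on the throat's -y side.
- throat (a point): Centre of the feed throat's mouth, on top of the boss, 127 mm above the bench; axes as the counter's. The bore is an upright polished cone matching the hopper: 57 mm diameter at the mouth, 33 mm deep, 20 degrees half angle. With the hopper fully home, its outlet end (its origin) lies about 37 mm below this point.
- plug: Grey plastic dust plug, 120 g, loose in the throat at the start. Origin: centre of its lower end; z up its axis. Body 40 mm diameter up to z 16 mm (in the throat), flange 72 mm diameter from z 16 to 24 (rests on the boss), neck, round grip knob 26 mm diameter from z 38 to 66 mm. Lifting it 20 mm frees it.
- tote: The empty white tote, fixed: outside 165 (x) x 200 (y) x 55 mm high, walls and floor 5 mm. Origin: centre of its underside; z up.
- hopper: Feed hopper to fit: stainless tube 145 mm long, about 250 g. Origin: centre of its outlet end; z along its axis to the open top. Taper 30 mm diameter at z 0 to 60 at z 41, collar 80 mm diameter at z 43 to 49, straight barrel 60 mm diameter up to z 145 (rim bead 64 over the last 4). Lies in one bay of the drip rack, axis rising 40 degrees, outlet end down; barrel free to grip at z 110 to 140.
- drip_rack: White plastic drip rack, fixed: base 170 (x) x 225 (y) mm, two inclined bays at y +56 and -56 mm. Origin: centre of its underside; z up. A hopper in a bay has its outlet end on a stop at x -62, z 36 mm, its axis in the x-z plane rising 40 degrees towards +x; a V saddle lies under its barrel from 55 to 105 mm along the axis, 9 mm or more below the axis.
- blunt_hopper: The other hopper, not wanted: same 60 mm tube but 120 mm long, with a short blunt cone and no collar, in the other bay of the drip rack. Origin: centre of its outlet end; z along its axis.
- clamp_arm (a joint): Angle of the swing clamp about its upright pillar, rad: 0 fully open; grows clockwise seen from above to its stop at 1.6, with the nose over the hopper's collar and the tail pointing to the counter's -y. Starts between 0 and 0.45, stays where it is left; about 1.5 N at the handle moves it.
- clamp_knob (a point): On the axis of the clamp's handle: an upright black pin 16 mm in diameter, 45 mm high, on the tail of the clamp arm. This point is 30 mm above the arm, 15 mm below the pin's top and 180.5 mm above the bench. The pin runs on a circle of 55 mm radius about clamp_pivot.
- clamp_pivot (a point): On the axis of the clamp's pillar, at the height of clamp_knob; 64 mm from the throat axis towards the counter's -y. The arm is 16 mm wide, its top 150.5 mm above the bench; its nose reaches 30 mm to the other side of the pillar.
- guard: Tall guard panel to fit: clear plastic with aluminium edge strips, 150 mm wide (y), 135 high (z), 6 thick (x), 160 g, with an aluminium grip bar along the top: 14 mm thick (x), 90 long (y), z 113 to 135 mm. Either face may look forward. Origin: middle of its lower edge; z up. Stands in one slot of the panel rack.
- low_panel: The other panel, not wanted: same make, 150 mm wide but only 95 mm high. Origin: middle of its lower edge; z up. In the other slot of the panel rack.
- panel_rack: Grey panel rack, fixed: base 110 (x) x 176 (y) mm, two upright slots at x -28 and +28 mm, open at the top, holding a panel's two ends up to 58 mm above the bench; panels stand on its floor, 8 mm above the bench. Origin: centre of its underside; z up.
- guard_seat (a point): Where the middle of the guard's lower edge must stand: on the deck, 85 mm above the bench, 123 mm in front of the throat; axes as the counter's (panel width along y). Clips 48 mm high at both ends: plate behind, end cheek (3.5 mm play), sprung leaf in front, with lips that guide in a panel 4 mm off. The leaves pinch it over the last 25 mm: about 10 N pushes it home, its weight will not.
- jar: White screw-top jar, 48 mm diameter, 55 mm high, loose on the rear of the counter's deck, about 95 mm behind the throat, a bystander. Origin: centre of its underside.
- brush: Cleaning brush lying on the bench, 170 mm long, a bystander. Origin: under its middle.
- scoop: Small steel scoop with a round handle, about 140 mm long, lying on the bench, a bystander.
- carton: White medicine carton with a yellow band, 62 x 115 x 42 mm, loose in front of the counter, a bystander. Origin: centre of its underside.
Not all that is in view belongs to the job. What is shaped like the guard but pink or red is not meant.

How it is judged:
By the outcome, as a careful person would: the job done as asked, in the order asked, and still so for the second after the job is handed in, with the robot touching nothing.
It also fails if it takes over 72 s, if anything falls off the work surface, if the arm or the gripper's body presses on something with over 40 N, if the wrist force passes 120 N, or if a joint passes its speed limit or range.

### The arm

A 7-joint arm with a two-finger parallel gripper is mounted at the origin on the work surface. World frame = base frame: x ahead of the robot, y to its left, z up, the work surface at z = 0. Lengths are in m, angles in degrees, forces in N, time in s.
With the tool pointing down it reaches from about 0.425 to 0.875 m from the base axis. Payload 4.7 kg.
Tool frame: the origin (TCP) lies between the finger pads; the fingertips stand 11 mm ahead of it and the grasp point (between the pads) lies 8 mm behind it (env.tcp_to_tips is the distance from the TCP to the fingertips, in m); z points along the fingers, y is the line along which they close (so a half turn about z gives the same grasp; the last joint's range is limited). The gripper opens to 87 mm and grips with 3 to 60 N. Pads are 19 mm wide; open, the fingers measure 117 mm over their backs; the gripper's body (75 mm by 190 mm) begins 51 mm behind the grasp point.
Start: joints at [69.735, 18.392, -4.016, 83.108, 1.295, 78.541, -3.26], TCP at [0.234, -0.607, 0.234] pointing down, gripper open.
Joint ranges: [-163.93, 163.93], [-17.29, 119.83], [-79.2, 71.16], [3.27, 140.29], [-89.18, 269.18], [5.43, 117.66], [-154.24, 154.24]. Speed limits (degrees/s): [147.25, 147.25, 180, 180, 180, 180, 180].

### API

Orientations are given as [roll, pitch, yaw] about the fixed x, y, z axes, in that order (R = Rz(yaw) Ry(pitch) Rx(roll)).
In Python, from cell import env, viewer gives the robot as it stands.
- The arm moves only by the tool step_arm, never from a script. Its arguments are lists of equal length, an entry for each row: "delta_pos": the shift along the tool's x, y, z in units of 0.2 m (1.0 is 0.2 m), a list of three; "rot": the turn, a rotation vector about the tool's x, y, z in units of 1.5 rad (1.0 is 1.5 rad), a list of three; "gripper": the gripper command: -1 is shut, 1 is fully open, values between are in proportion. A call has 1 to 20 rows; each row is the pose to reach, as a shift and turn from the pose commanded when the call began, along the tool's axes at that moment; what a row does not reach only later rows make up. A row lasts 1/8 s, in which the tool goes at most 62.5 mm and 10.7 degrees, less where a joint would pass 70% of its speed; a pose out of reach is approached as far as the arm can. A call with a number of a shift or a turn outside -1 to 1 is refused whole. A call with a gripper value outside its range is refused whole. The fingers move at their own pace and stop on an object; "squeeze" is the grip in N (left out, the last holds). Time passes only in rows, so rows that repeat a pose let the fingers close. It gives the time, the measured TCP pose, the force, the opening and the grip force at its end, in the units of the state.
- env.get_obs(): the state, without advancing time (a new reading comes with each control period).
- viewer.read_camera(name): name is "scene" or "top"; returns a dict with "img" (480x640x3 uint8, red, green, blue), "fx", "fy", "cx", "cy" (pixels), "pose" (4x4, takes a point from camera to world coordinates). Camera axes: x right, y down, z forward; pixel columns grow to the right and rows downward; lengths in m; the calibration is good to about 2 mm. A picture is of the moment at which its call begins. There is no depth.
- env.sign_off(): hands the job in; it is judged then, once.
The state is a dict: "time_s": time; "qpos": joint angles; "joint_velocities": joint speeds; "effort": joint torques, N m; "tool_pos": TCP position; "tool_rot": TCP orientation; "force": force on the tool from outside, world axes, zero at the start; "wrist_torque": the same for the moment, N m; "grip_width": finger opening in m; "grasp_force": force on a finger pad.
Only numpy, scipy, OpenCV 4.12 (cv2) and the standard library are available. Lean on these libraries where they do the work, as an engineer would, in place of code of your own. Each camera call takes 0.05 s, during which the arm holds its last target. There are 200 camera calls.

## Working session

There is one attempt and no reset: what is moved stays moved. The work goes in short steps, Python scripts to look and compute and a tool call to move; the robot and the scene stay as the last step left them, time stands still between calls to the robot, and variables do not carry over. Pictures are saved under pics/ and viewed, at most 10 in all, crops included, and the job is handed in when it is done.

Besides the shell and the picture viewer there is one more tool, called by a JSON object that holds its "name" and its "arguments". step_arm: Moves the arm, as the interface text tells. Shifts and turns lie within -1 to 1; 1 stands for 0.2 m of shift or 1.5 rad of turn. Its arguments: {"type":"object","properties":{"delta_pos":{"type":"array"},"rot":{"type":"array"},"gripper":{"type":"array"},"squeeze":{"type":"number"}},"required":["delta_pos","rot","gripper"]}

```bash
ls; mkdir -p pics
python3 - <<'E'
from cell import env, viewer
import cv2
for n in("scene","top"):
    c=viewer.read_camera(n); cv2.imwrite(f"pics/{n}0.png",c["img"][:,:,::-1]); print(n,c["fx"],c["fy"],c["cx"],c["cy"],c["pose"].round(4).tolist())
o=env.get_obs(); print({k:(v if not hasattr(v,'round') else v.round(3)) for k,v in o.items()}, env.tcp_to_tips)
E
```

```text
pics
scene 469.59168008655905 469.59168008655905 324.29505655228445 246.62335734059005 [[0.8175, 0.3773, -0.4351, 0.9091], [0.5758, -0.5499, 0.605, -0.6757], [-0.011, -0.7451, -0.6668, 0.8135], [0.0, 0.0, 0.0, 1.0]]
top 592.7200346380163 592.7200346380163 314.5734688244392 244.5400094936053 [[0.0287, -0.9964, 0.0794, 0.3304], [-0.9994, -0.0272, 0.0195, -0.048], [-0.0173, -0.0799, -0.9967, 1.629], [0.0, 0.0, 0.0, 1.0]]
{'time_s': 0.1, 'qpos': array([69.734, 18.436, -4.016, 83.17 ,  1.298, 78.541, -3.261]), 'joint_velocities': array([-0.028, -0.03 , -0.029, -0.131, -0.001, -0.053,  0.041]), 'effort': array([-0.0000e+00, -4.9257e+01, -4.0600e-01, -3.1340e+01, -6.4000e-02,
        3.9000e-02,  0.0000e+00]), 'tool_pos': array([ 0.233, -0.606,  0.233]), 'tool_rot': array([-1.79899e+02,  8.00000e-03,  2.10760e+01]), 'force': array([ 0.024, -0.456,  0.023]), 'wrist_torque': array([0.005, 0.018, 0.031]), 'grasp_force': 0.0, 'grip_width': 0.08709963769909942} 0.011
```

View pics/scene0.png

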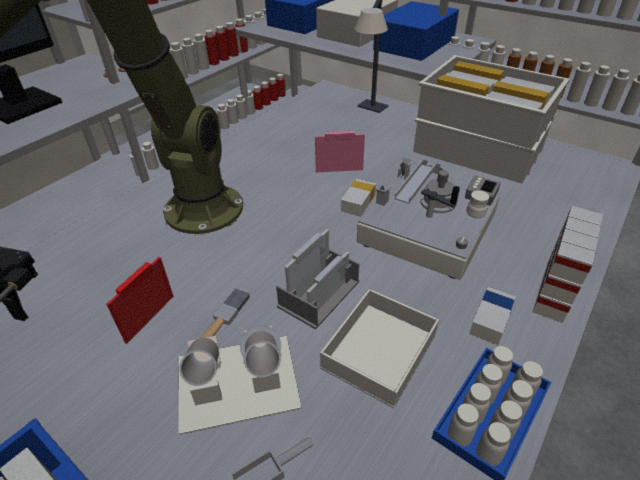

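View pics/top0.png

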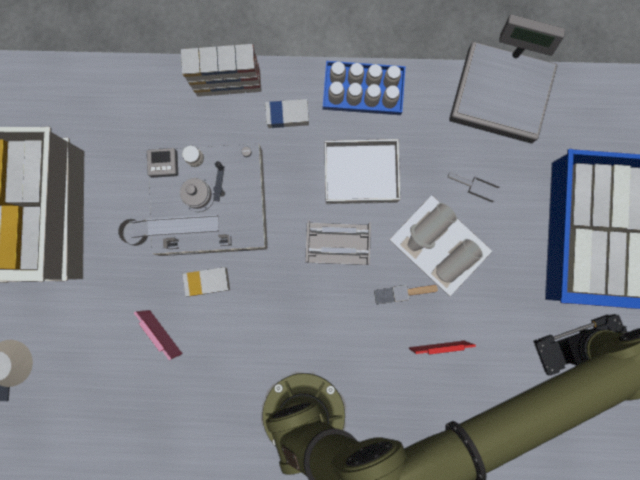

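```bash
cat > h.py <<'E'
import cv2,numpy as np
def crop(src,x0,y0,x1,y1,s,out,W=None):
    im=cv2.imread(src)[y0:y1,x0:x1]; im=cv2.resize(im,None,fx=s,fy=s,interpolation=cv2.INTER_CUBIC)
    im=cv2.convertScaleAbs(im,alpha=1.3,beta=10)
    for x in range(-(-x0//10)*10,x1,10):
        X=int((x-x0)*s); cv2.line(im,(X,0),(X,6),(0,0,255),1)
        if x%20==0: cv2.putText(im,str(x),(X+1,16),0,.35,(0,0,255),1)
    for y in range(-(-y0//10)*10,y1,10):
        Y=int((y-y0)*s); cv2.line(im,(0,Y),(6,Y),(0,0,255),1)
        if y%20==0: cv2.putText(im,str(y),(8,Y+4),0,.35,(0,0,255),1)
    if out: cv2.imwrite(out,im); 
    return im
CAM={"scene":(469.5917,324.2951,246.6234,np.array([[0.8175,0.3773,-0.4351,0.9091],[0.5758,-0.5499,0.605,-0.6757],[-0.011,-0.7451,-0.6668,0.8135]])),
"top":(592.72,314.5735,244.54,np.array([[0.0287,-0.9964,0.0794,0.3304],[-0.9994,-0.0272,0.0195,-0.048],[-0.0173,-0.0799,-0.9967,1.629]]))}
def ray(n,u,v,z):
    f,cx,cy,P=CAM[n]; d=P[:,:3]@np.array([(u-cx)/f,(v-cy)/f,1]); o=P[:,3]; return o+d*(z-o[2])/d[2]
def proj(n,p):
    f,cx,cy,P=CAM[n]; c=(np.asarray(p)-P[:,3])@P[:,:3]; return np.stack([cx+f*c[...,0]/c[...,2],cy+f*c[...,1]/c[...,2]],-1)
def Rz(a): c,s=np.cos(a),np.sin(a); return np.array([[c,-s,0],[s,c,0],[0,0,1]])
E
python3 - <<'E'
from h import *
crop("pics/top0.png",140,135,275,260,4.8,"pics/A.png")
crop("pics/top0.png",300,190,500,305,4,"pics/B.png")
a=crop("pics/scene0.png",335,145,515,285,4.2,"pics/C.png")
crop("pics/scene0.png",165,225,365,435,2.85,"pics/D.png")
E
```

```text
(no output)
```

View pics/A.png

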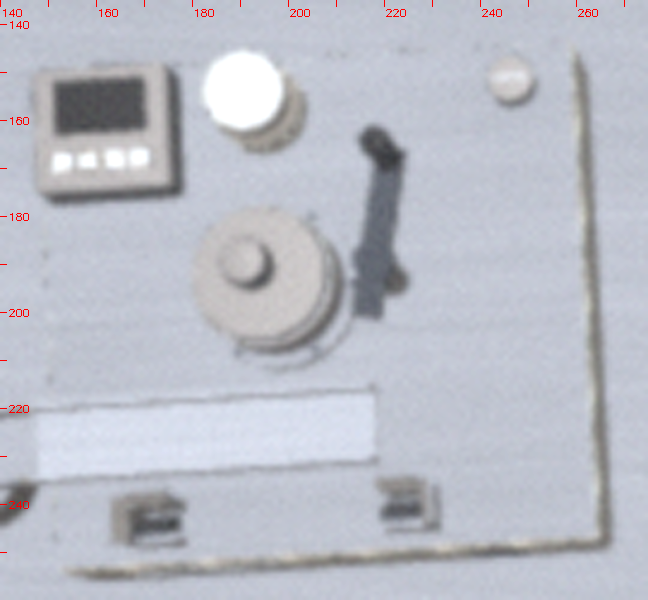

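View pics/B.png

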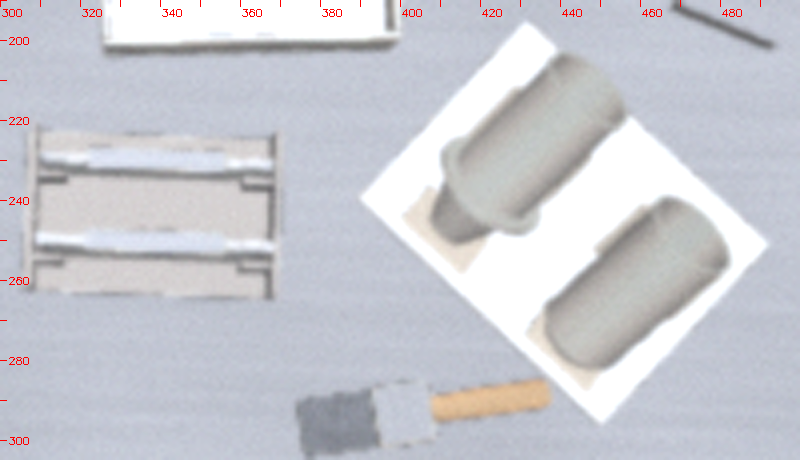

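View pics/C.png

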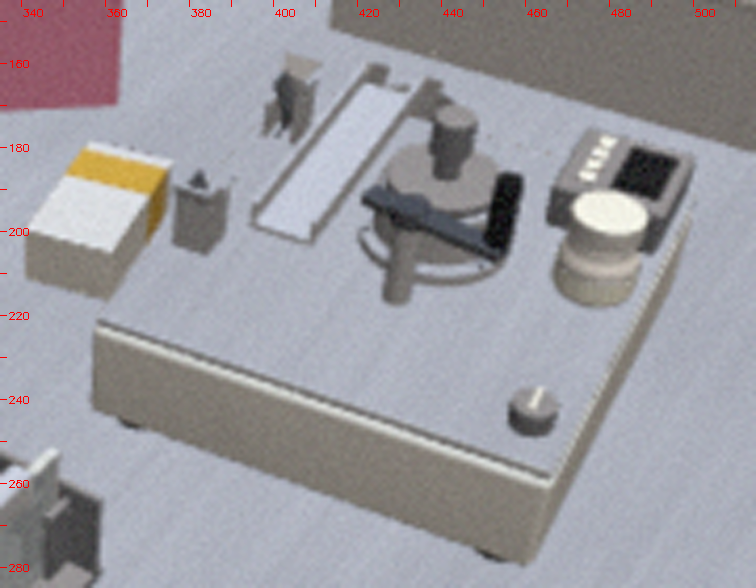

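View D.

View pics/D.png

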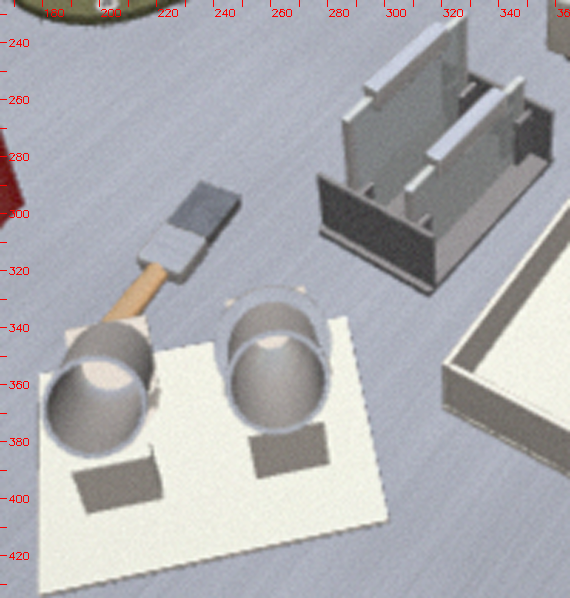

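```bash
cat > fit.py <<'E'
from h import *
from scipy.optimize import least_squares
def fit(pts,x0,name):
    def res(q):
        R=Rz(q[2]);t=np.array([q[0],q[1],0])
        return np.concatenate([proj(n,R@(np.array(p)/1000)+t)-uv for n,p,uv in pts])
    s=least_squares(res,x0,loss='soft_l1',f_scale=1.0); print(name,s.x[:2].round(4),np.degrees(s.x[2]).round(2));print(res(s.x).reshape(-1,2).round(1).tolist()); return s.x
T,S='top','scene'
c=fit([(T,(-140,-150,85),(264.5,248)),(T,(140,-150,85),(258.5,145.5)),(T,(10,20,177),(189,189.5)),(T,(10,20,135),(194,192.3)),
(T,(133,143.5,117),(148.5,149)),(T,(133,68.5,117),(174,148.5)),(T,(63,68.5,117),(175.5,173.5)),(T,(63,143.5,117),(148.7,174.5)),(T,(115,-115,101),(246.5,151)),
(S,(10,20,177),(443.3,172.9)),(S,(10,20,135),(440.2,187.4)),(S,(115,-115,101),(461.9,238.6)),(S,(-140,-150,85),(358.3,221.7)),(S,(140,-150,85),(465.5,258.8)),(S,(140,150,85),(499.3,197.9))],[.45,.25,0],'counter')
R=Rz(c[2]);t=np.array([c[0],c[1],0])
for n,p in dict(throat=(10,20,127),pivot=(10,-44,180.5),seat=(-113,20,85)).items(): print(n,(R@(np.array(p)/1000)+t).round(4))
print('clips z125',ray(T,172.9,243.8,.125),ray(T,224,240.8,.125))
for z in (.0,.195): print('clampknob',z)
print(ray(T,217.8,160.8,.1955),'pin top; pillar',ray(T,217,189,.1505))
r=fit([(T,(85,112.5,3),(431.7,195.5)),(T,(85,-112.5,3),(492,250.7)),(T,(-85,-112.5,3),(450.5,296)),(T,(-85,112.5,3),(390,239.2)),
(S,(-85,112.5,3),(286.4,336.2)),(S,(85,112.5,3),(301.1,407.5)),(S,(85,-112.5,3),(179,433.8))],[.35,-.3,-.8],'drip')
R=Rz(r[2]);t=np.array([r[0],r[1],0]);c4,s4=np.cos(np.radians(40)),np.sin(np.radians(40))
H=lambda a:R@np.array([-.062+a*c4,.056,.036+a*s4])+t
for a in(0,.046,.145): print('hopper',a,H(a).round(4),proj(T,H(a)).round(1),proj(S,H(a)).round(1))
p=fit([(T,(-28,45,143),(321.2,250)),(T,(-28,-45,143),(356.8,250.8)),(S,(-28,-45,143),(294.8,256.9)),(S,(-28,45,143),(319.4,235.2))],[.35,-.1,0],'panelrack')
R=Rz(p[2]);t=np.array([p[0],p[1],0]);print('guard',(R@np.array([-.028,0,.008])+t).round(4))
for q in [(308,221),(369.5,224),(305,263),(368,265)]: print(ray(T,*q,.058).round(3),end='')
print(); g=[(326,140),(399,140),(399,200),(328,202)]; print('tote',[ray(T,*q,.055).round(3).tolist() for q in g])
print('carton',ray(T,206,282,.042),'jar',ray(T,190.5,153.5,.14))
E
python3 fit.py
```

```text
counter [0.5676 0.2727] 4.74
[[0.5, 0.1], [1.5, -2.4], [1.2, -0.4], [-0.0, -0.4], [-2.0, 0.1], [1.2, -1.0], [0.6, 0.4], [-1.3, 1.1], [0.0, 0.7], [-0.1, -1.2], [0.4, -1.5], [-0.3, 1.6], [-2.5, -2.0], [0.6, -0.8], [2.1, -6.9]]
throat [0.5759 0.2934 0.127 ]
pivot [0.5812 0.2297 0.1805]
seat [0.4533 0.2833 0.085 ]
clips z125 [0.44221369 0.34360411 0.125     ] [0.45347104 0.21295696 0.125     ]
clampknob 0.0
clampknob 0.195
[0.64477393 0.22410752 0.1955    ] pin top; pillar [0.58228402 0.2316566  0.1505    ]
drip [ 0.4672 -0.3615] -41.81
[[-0.5, -0.4], [0.0, 0.3], [-0.6, 0.2], [-0.7, 0.5], [-0.0, 0.1], [0.4, 0.3], [-0.6, 0.7]]
hopper 0 [ 0.4583 -0.2785  0.036 ] [411.9 246.8] [259.8 340.4]
hopper 0.046 [ 0.4846 -0.302   0.0656] [422.6 236.3] [260.5 345.5]
hopper 0.145 [ 0.5411 -0.3525  0.1292] [447.  212.3] [262.3 358.4]
panelrack [ 0.465  -0.0816] 0.42
[[0.3, -0.5], [0.6, -0.5], [-0.2, -0.9], [-0.1, -2.1]]
guard [ 0.437  -0.0818  0.008 ]
[0.518 0.002 0.058][ 0.514 -0.162  0.058][0.406 0.007 0.058][ 0.405 -0.16   0.058]
tote [[0.74, -0.04, 0.055], [0.745, -0.237, 0.055], [0.581, -0.239, 0.055], [0.571, -0.05, 0.055]]
carton [0.34815221 0.27120111 0.042     ] jar [0.67416172 0.30554609 0.14      ]
```

{"name": "step_arm", "arguments": {"delta_pos": [[0.4,-0.45,-0.1],[0.804,-0.895,-0.2],[0.804,-0.895,-0.2],[0.804,-0.895,-0.2]], "rot": [[0,0,0],[0,0,0],[0,0,0],[0,0,0]], "gripper": [[0.15],[0.15],[0.15],[0.15]], "squeeze": 20}}

```text
$.gripper[0]: bad value
```

{"name": "step_arm", "arguments": {"delta_pos": [[0.25,-0.27,0],[0.55,-0.6,0],[0.804,-0.895,0],[0.804,-0.895,0]], "rot": [[0,0,0],[0,0,0],[0,0,0],[0,0,0]], "gripper": [[0.15],[0.15],[0.15],[0.15]]}}

```text
$.gripper[0]: bad value
```

{"name": "step_arm", "arguments": {"delta_pos": [[0.25,-0.27,0],[0.55,-0.6,0],[0.804,-0.895,0],[0.804,-0.895,0]], "rot": [[0,0,0],[0,0,0],[0,0,0],[0,0,0]], "gripper": [[0.15],[0.15],[0.15],[0.15]]}}

```text
$.gripper[0]: bad value
```

{"name": "step_arm", "arguments": {"delta_pos": [[0.25,-0.27,-0.1],[0.55,-0.6,-0.2],[0.804,-0.895,-0.2],[0.804,-0.895,-0.2]], "rot": [[0,0,0],[0,0,0],[0,0,0],[0,0,0]], "gripper": [0.15,0.15,0.15,0.15], "squeeze": 20}}

```text
time_s: 0.6
tool_pos: [0.32, -0.3794, 0.2735]
tool_rot: [-180.0, 0.0, 21.1]
force: [0.6, -0.1, -0.1]
grip_width: 0.0555
grasp_force: 0.0
```

{"name": "step_arm", "arguments": {"delta_pos": [[0.25,-0.27,0],[0.55,-0.6,0],[0.804,-0.895,0],[0.804,-0.895,0]], "rot": [[0,0,0],[0,0,0],[0,0,0],[0,0,0]], "gripper": [0.15,0.15,0.15,0.15]}}

```text
time_s: 1.1
tool_pos: [0.4054, -0.1543, 0.2734]
tool_rot: [180.0, 0.0, 21.1]
force: [0.0, 0.1, 0.3]
grip_width: 0.0499
grasp_force: 0.0
```

{"name": "step_arm", "arguments": {"delta_pos": [[0.25,-0.27,0],[0.55,-0.6,0],[0.804,-0.895,0],[0.804,-0.895,0]], "rot": [[0,0,0],[0,0,0],[0,0,0],[0,0,0]], "gripper": [0.15,0.15,0.15,0.15]}}

```text
time_s: 1.6
tool_pos: [0.4909, 0.0704, 0.2735]
tool_rot: [180.0, -0.0, 21.1]
force: [0.4, -0.1, -1.1]
grip_width: 0.0498
grasp_force: 0.0
```

{"name": "step_arm", "arguments": {"delta_pos": [[0.3,-0.33,0],[0.6,-0.66,0],[0.795,-0.886,0],[0.795,-0.886,0],[0.795,-0.886,0],[0.795,-0.886,0],[0.795,-0.886,0],[0.795,-0.886,0],[0.795,-0.886,0.05],[0.795,-0.886,0.25],[0.795,-0.886,0.45],[0.795,-0.886,0.592],[0.795,-0.886,0.592],[0.795,-0.886,0.592],[0.795,-0.886,0.592],[0.795,-0.886,0.592],[0.795,-0.886,0.592]], "rot": [[0,0,-0.918],[0,0,-0.918],[0,0,-0.918],[0,0,-0.918],[0,0,-0.918],[0,0,-0.918],[0,0,-0.918],[0,0,-0.918],[0,0,-0.918],[0,0,-0.918],[0,0,-0.918],[0,0,-0.918],[0,0,-0.918],[0,0,-0.918],[0,0,-0.918],[0,0,-0.918],[0,0,-0.918]], "gripper": [0.15,0.15,0.15,0.15,0.15,0.15,0.15,0.15,0.15,0.15,0.15,0.15,0.15,-1,-1,-1,-1], "squeeze": 20}}

```text
time_s: 3.72
tool_pos: [0.5759, 0.2908, 0.1561]
tool_rot: [179.9, -0.0, 100.0]
force: [-0.3, -0.4, 3.6]
grip_width: 0.0255
grasp_force: 20.0
```

{"name": "step_arm", "arguments": {"delta_pos": [[0,0,-0.1],[0,0,-0.35],[0,0,-0.6],[-0.15,0,-0.6],[-0.4,0,-0.6],[-0.7,0,-0.6],[-1,0,-0.6],[-1,0,-0.6]], "rot": [[0,0,0],[0,0,0],[0,0,0],[0,0,0],[0,0,0],[0,0,0],[0,0,0],[0,0,0]], "gripper": [-1,-1,-1,-1,-1,-1,-1,-1]}}

```text
time_s: 4.72
tool_pos: [0.612, 0.0853, 0.2753]
tool_rot: [-180.0, 0.2, 99.3]
force: [-0.7, 0.4, -1.1]
grip_width: 0.0252
grasp_force: 20.0
```

{"name": "step_arm", "arguments": {"delta_pos": [[-0.25,0.01,0],[-0.5,0.02,0],[-0.75,0.03,0.1],[-1,0.04,0.2],[-1,0.04,0.2]], "rot": [[0,0,0],[0,0,0],[0,0,0],[0,0,0],[0,0,0]], "gripper": [-1,-1,-1,-1,-1]}}

```text
time_s: 5.35
tool_pos: [0.652, -0.1087, 0.233]
tool_rot: [-179.8, 0.1, 99.5]
force: [0.8, -0.4, -1.1]
grip_width: 0.0253
grasp_force: 20.0
```

{"name": "step_arm", "arguments": {"delta_pos": [[-0.155,0,0.2],[-0.155,0,0.5],[-0.155,0,0.75],[-0.155,0,0.87],[-0.155,0,0.885],[-0.155,0,0.885],[-0.155,0,0.885],[-0.155,0,0.885],[-0.155,0,0.6],[-0.155,0,0.3],[-0.155,0,-0.1],[-0.155,0,-0.1]], "rot": [[0,0,0],[0,0,0],[0,0,0],[0,0,0],[0,0,0],[0,0,0],[0,0,0],[0,0,0],[0,0,0],[0,0,0],[0,0,0],[0,0,0]], "gripper": [-1,-1,-1,-1,-1,-1,0.2,0.2,0.2,0.2,0.2,0.2]}}

```text
time_s: 6.85
tool_pos: [0.6599, -0.1318, 0.2612]
tool_rot: [179.5, 0.2, 100.0]
force: [0.4, 0.7, 0.2]
grip_width: 0.0523
grasp_force: 0.0
```

```bash
cat > mv.py <<'E'
from h import *
from scipy.spatial.transform import Rotation as Ro
def down(yaw): return Ro.from_euler('xyz',[180,0,yaw],degrees=True)
def tilt(heading,t,flip=1):
    "tool z tilted t deg from down towards heading; y horizontal"
    h=np.array([np.cos(np.radians(heading)),np.sin(np.radians(heading)),0]);t=np.radians(t)
    z=np.sin(t)*h-np.cos(t)*np.array([0,0,1.]);y=flip*np.cross([0,0,1.],h);x=np.cross(y,z)
    return Ro.from_matrix(np.stack([x,y,z],1))
def delta(p,R,p0,R0): return (R0.inv().apply(np.array(p)-p0)/.2).round(3),((R0.inv()*R).as_rotvec()/1.5).round(3)
def cur():
    from cell import env
    o=env.get_obs(); return np.array(o['tool_pos']),Ro.from_euler('xyz',o['tool_rot'],degrees=True),o
E
python3 - <<'E'
from mv import *
from cell import viewer
p0,R0,o=cur(); print(p0,o['tool_rot'],o['qpos'].round(1))
for n in('top','scene'): cv2.imwrite(f'pics/{n}1.png',viewer.read_camera(n)['img'][:,:,::-1])
a=crop("pics/top1.png",150,140,270,265,3.3,None); b=crop("pics/scene1.png",350,150,510,245,2.4,None)
c=np.zeros((600,800,3),np.uint8); c[:a.shape[0],:a.shape[1]]=a; c[:b.shape[0],a.shape[1]:a.shape[1]+b.shape[1]]=b
d=crop("pics/top1.png",315,130,410,210,2.2,None); c[240:240+d.shape[0],400:400+d.shape[1]]=d; cv2.imwrite('pics/E.png',c)
g=np.array([.4672,-.3615,0])
h=-41.81
for a in (.125,):
  hh=np.array([np.cos(np.radians(h)),np.sin(np.radians(h)),0])
  G=np.array([.4583,-.2785,.036])+a*(np.cos(np.radians(40))*hh+np.sin(np.radians(40))*np.array([0,0,1]))
for f in(1,-1):
  R=tilt(h,30,f); z=R.as_matrix()[:,2]; tcp=G+.008*z; pre=tcp-.12*z
  print(f,'grasp',G.round(4),'tcp',tcp.round(4),'pre',pre.round(4)); print(delta(pre,R,p0,R0),delta(tcp,R,pre,R),R.as_euler('xyz',degrees=True).round(1))
E
```

```text
[ 0.65991013 -0.13178112  0.26122508] [1.79549350e+02 1.58671393e-01 9.99782443e+01] [ 49.   31.5 -59.8  76.   27.   86.8   1.8]
1 grasp [ 0.5297 -0.3423  0.1163] tcp [ 0.5327 -0.345   0.1094] pre [ 0.4879 -0.305   0.2133]
(array([-0.703, -0.999,  0.234]), array([-0.112, -0.332, -0.435])) (array([ 0. , -0. ,  0.6]), array([0., 0., 0.])) [180.   30.  138.2]
-1 grasp [ 0.5297 -0.3423  0.1163] tcp [ 0.5327 -0.345   0.1094] pre [ 0.4879 -0.305   0.2133]
(array([-0.703, -0.999,  0.234]), array([-0.425,  0.143,  1.603])) (array([-0. ,  0. ,  0.6]), array([0., 0., 0.])) [180.  -30.  -41.8]
```

View pics/E.png

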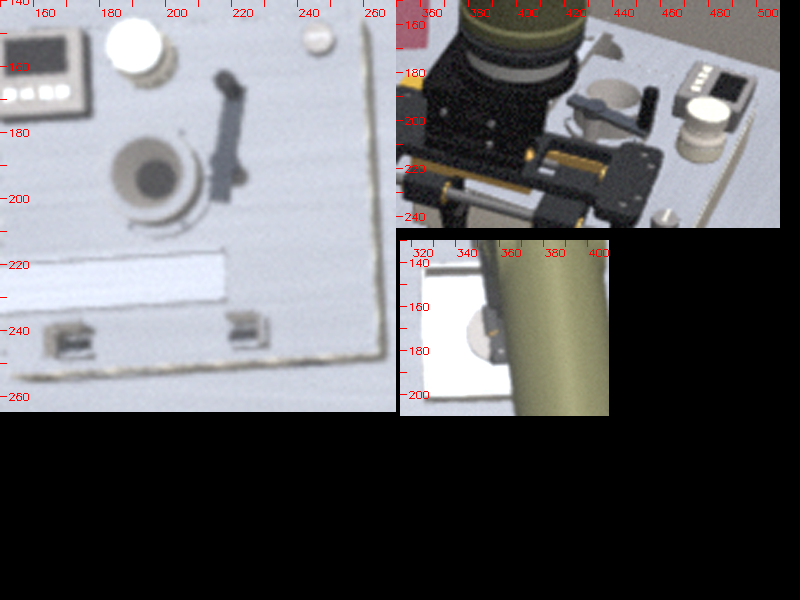

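{"name": "step_arm", "arguments": {"delta_pos": [[-0.15,-0.2,0.05],[-0.35,-0.45,0.1],[-0.5,-0.7,0.16],[-0.65,-0.9,0.2],[-0.703,-0.999,0.234],[-0.703,-0.999,0.234],[-0.703,-0.999,0.234]], "rot": [[-0.112,-0.332,-0.435],[-0.112,-0.332,-0.435],[-0.112,-0.332,-0.435],[-0.112,-0.332,-0.435],[-0.112,-0.332,-0.435],[-0.112,-0.332,-0.435],[-0.112,-0.332,-0.435]], "gripper": [1,1,1,1,1,1,1]}}

```text
time_s: 7.82
tool_pos: [0.4784, -0.308, 0.2042]
tool_rot: [-179.5, 29.3, 137.9]
force: [0.4, 1.2, -0.6]
grip_width: 0.0873
grasp_force: 0.0
```

Run:
```python
from mv import *
from cell import viewer
p0,R0,o=cur(); print(p0,o['tool_rot'],o['qpos'].round(1))
cv2.imwrite('pics/scene2.png',viewer.read_camera('scene')['img'][:,:,::-1]);cv2.imwrite('pics/top2.png',viewer.read_camera('top')['img'][:,:,::-1])
R=tilt(-41.81,30,1); print(delta((.5327,-.345,.1094),R,p0,R0))
# throat mouth: enlarge top1
crop("pics/top1.png",170,165,240,260,6.2,"pics/F.png")
```

```text
[ 0.47843801 -0.30803733  0.20417973] [-179.49234081   29.26839921  137.9074617 ] [ 89.1 -14.5 -56.4 120.2  -9.2  39.3  83.9]
(array([-0.052,  0.05 ,  0.572]), array([-0.008, -0.009, -0.003]))
```

View pics/F.png

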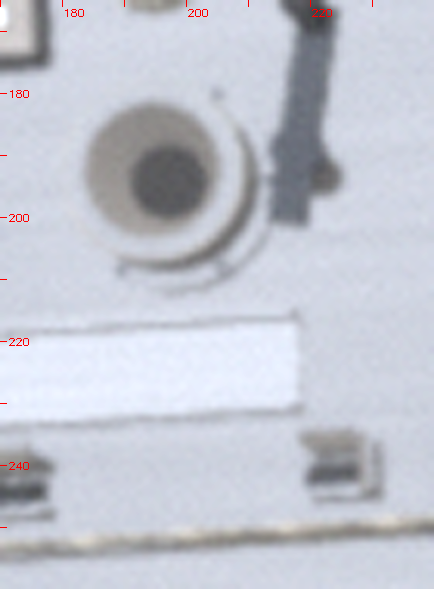

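{"name": "step_arm", "arguments": {"delta_pos": [[-0.052,0.05,0.05],[-0.052,0.05,0.2],[-0.052,0.05,0.35],[-0.052,0.05,0.48],[-0.052,0.05,0.572],[-0.052,0.05,0.572]], "rot": [[-0.008,-0.009,-0.003],[-0.008,-0.009,-0.003],[-0.008,-0.009,-0.003],[-0.008,-0.009,-0.003],[-0.008,-0.009,-0.003],[-0.008,-0.009,-0.003]], "gripper": [1,1,1,1,1,1]}}

```text
time_s: 8.68
tool_pos: [0.5418, -0.3402, 0.112]
tool_rot: [179.4, 30.1, 138.5]
force: [-0.6, 0.6, 0.9]
grip_width: 0.0866
grasp_force: 0.0
```

Run:
```python
from mv import *
from cell import viewer
p0,R0,o=cur(); print(p0,o['tool_rot'],o['qpos'].round(1),o['force'])
R=tilt(-41.81,30,1); print(delta((.5327,-.345,.1094),R,p0,R0))
for q,z in(((194.2,192.2),.127),((197.4,194.2),.094),((197.4,194.2),.09)): print(ray('top',*q,z).round(4))
```

```text
[ 0.54181105 -0.34023252  0.11204883] [179.4154822   30.11322128 138.54530758] [ 87.8  14.5 -66.7 118.1  41.3  32.4  43.1] [-0.64573878  0.59174417  0.8640134 ]
(array([ 0.023, -0.048,  0.002]), array([0.009, 0.001, 0.004]))
[0.5765 0.2945 0.127 ]
[0.5768 0.2934 0.094 ]
[0.5774 0.2942 0.09  ]
```

{"name": "step_arm", "arguments": {"delta_pos": [[0.023,-0.048,0.002],[0.023,-0.048,0.002],[0.023,-0.048,0.002],[0.023,-0.048,0.002],[0.023,-0.048,0.002],[0.023,-0.048,0.002],[0.023,-0.048,0.002]], "rot": [[0.009,0.001,0.004],[0.009,0.001,0.004],[0.009,0.001,0.004],[0.009,0.001,0.004],[0.009,0.001,0.004],[0.009,0.001,0.004],[0.009,0.001,0.004]], "gripper": [1,1,1,-1,-1,-1,-1], "squeeze": 45}}

```text
time_s: 9.55
tool_pos: [0.5332, -0.3455, 0.1119]
tool_rot: [-179.8, 30.3, 138.3]
force: [1.8, 3.1, 1.1]
grip_width: 0.0594
grasp_force: 45.0
```

Run:
```python
from mv import *
p0,R0,o=cur(); print(p0,o['tool_rot'],o['qpos'].round(1),o['force'])
up=p0+[0,0,.11]; print(delta(up,R0,p0,R0)[0])
R1=tilt(-33,80,1)   # upright
for P in((.50,-.33,.26),): print(delta(P,R1,p0,R0))
```

```text
[ 0.53320605 -0.34549434  0.11186546] [-179.83264185   30.34657124  138.26832946] [ 88.5  13.5 -66.6 118.8  41.2  32.1  43. ] [1.82960503 3.14344441 1.14066366]
[-0.278 -0.001 -0.475]
(array([-0.223, -0.055, -0.728]), array([-0.088, -0.577, -0.059]))
```

{"name": "step_arm", "arguments": {"delta_pos": [[0.015,0,-0.09],[0.03,0,-0.17],[0.045,0,-0.26],[0.061,0,-0.345],[-0.015,0,-0.47],[-0.09,0,-0.6],[-0.09,0,-0.6]], "rot": [[0,0,0],[0,0,0],[0,0,0],[0,0,0],[0,0,0],[0,0,0],[0,0,0]], "gripper": [-1,-1,-1,-1,-1,-1,-1]}}

```text
time_s: 10.42
tool_pos: [0.4991, -0.317, 0.226]
tool_rot: [-179.6, 30.4, 138.2]
force: [0.9, -0.2, -2.6]
grip_width: 0.059
grasp_force: 45.0
```

Run:
```python
from mv import *
p0,R0,o=cur(); print(p0,o['tool_rot'],o['qpos'].round(1),o['force'],o['wrist_torque'],o['grip_width'])
R1=tilt(-30,80,1)
for P in((.50,-.28,.28),(.52,-.2,.28),(.5,-.18,.30)): print(delta(P,R1,p0,R0))
```

```text
[ 0.49914911 -0.31700747  0.22595092] [-179.59719468   30.43598129  138.24335736] [ 95.1 -14.5 -61.5 116.9 -10.6  40.2  85.3] [ 0.92809761 -0.21988474 -2.58843998] [0.594905   0.43147979 0.06169621] 0.058994690003536236
(array([-0.033,  0.139, -0.295]), array([-0.12 , -0.575, -0.079]))
(array([ 0.132,  0.503, -0.395]), array([-0.12 , -0.575, -0.079]))
(array([ 0.203,  0.51 , -0.552]), array([-0.12 , -0.575, -0.079]))
```

Run:
```python
from mv import *
p0,R0,o=cur()
R1=tilt(-20,80,1)
for P in((.58,-.22,.32),): print(delta(P,R1,p0,R0))
```

```text
(array([-0.22 ,  0.628, -0.421]), array([-0.219, -0.57 , -0.147]))
```

{"name": "step_arm", "arguments": {"delta_pos": [[-0.02,0.1,-0.15],[-0.06,0.2,-0.25],[-0.1,0.33,-0.32],[-0.15,0.45,-0.37],[-0.2,0.55,-0.4],[-0.22,0.628,-0.421],[-0.22,0.628,-0.421],[-0.22,0.628,-0.421]], "rot": [[-0.219,-0.57,-0.147],[-0.219,-0.57,-0.147],[-0.219,-0.57,-0.147],[-0.219,-0.57,-0.147],[-0.219,-0.57,-0.147],[-0.219,-0.57,-0.147],[-0.219,-0.57,-0.147],[-0.219,-0.57,-0.147]], "gripper": [-1,-1,-1,-1,-1,-1,-1,-1]}}

```text
time_s: 11.42
tool_pos: [0.581, -0.2471, 0.31]
tool_rot: [-177.3, 62.6, 149.3]
force: [-1.1, -1.1, -2.3]
grip_width: 0.0589
grasp_force: 45.0
```

Run:
```python
from mv import *
p0,R0,o=cur(); print(p0,o['tool_rot'],o['qpos'].round(1),o['force'],o['wrist_torque'],o['grip_width'])
print(R0.as_matrix().round(3))
R1=tilt(5,80,1)
for P in((.6,-.05,.33),): print(delta(P,R1,p0,R0))
```

```text
[ 0.5809853  -0.24708113  0.30996175] [-177.34539262   62.63025706  149.33772493] [ 20.5 -17.1 -10.7 132.6  77.2  19.6   0.8] [-1.07553879 -1.08092769 -2.33072325] [ 0.8337038   1.10107444 -0.15308562] 0.0589241891764413
[[-0.395  0.545  0.739]
 [ 0.234  0.838 -0.492]
 [-0.888 -0.021 -0.459]]
(array([ 0.104,  0.876, -0.461]), array([-0.425, -0.199, -0.129]))
```

```bash
cat > kin.py <<'E'
from mv import *
from scipy.optimize import least_squares
import itertools
D=[([69.734,18.436,-4.016,83.17,1.298,78.541,-3.261],(.233,-.606,.233),(-179.899,.008,21.076)),
([49.,31.5,-59.8,76.,27.,86.8,1.8],(.65991,-.13178,.26123),(179.549,.159,99.978)),
([89.1,-14.5,-56.4,120.2,-9.2,39.3,83.9],(.47844,-.30804,.20418),(-179.492,29.268,137.907)),
([87.8,14.5,-66.7,118.1,41.3,32.4,43.1],(.5418,-.3402,.11205),(179.415,30.113,138.545)),
([88.5,13.5,-66.6,118.8,41.2,32.1,43.],(.5332,-.3455,.11187),(-179.833,30.347,138.268)),
([95.1,-14.5,-61.5,116.9,-10.6,40.2,85.3],(.49915,-.31701,.22595),(-179.597,30.436,138.243)),
([20.5,-17.1,-10.7,132.6,77.2,19.6,.8],(.58099,-.24708,.30996),(-177.345,62.63,149.338))]
def fk(q,x,s):
    q=np.radians(q); d1,L1,a1,a2,L2,a3,LT,b,y0=x
    R=Ro.identity();p=np.zeros(3)
    def tr(v):
        nonlocal p; p=p+R.apply(v)
    def ro(ax,a):
        nonlocal R; R=R*Ro.from_rotvec(np.eye(3)[ax]*a)
    ro(2,b);tr([0,0,d1]);ro(2,s[0]*q[0]);ro(1,q[1]);tr([0,0,L1]);ro(2,s[1]*q[2]);tr([a1,0,0]);ro(1,q[3]);tr([a2,0,L2]);ro(2,s[2]*q[4]);ro(1,q[5]);tr([a3,0,LT]);ro(2,s[3]*q[6]+y0)
    return p,R
def res(x,s):
    r=[]
    for q,p,e in D:
        P,R=fk(q,x,s); r+=list(P-p)+list(.3*(R.inv()*Ro.from_euler('xyz',e,degrees=True)).as_rotvec())
    return np.array(r)
if __name__=="__main__":
    best=[]
    for s in itertools.product([1,-1],repeat=4):
        for y0 in (0,1.57,3.14,-1.57):
          for b in(0,3.14):
            r=least_squares(res,[.3,.35,.0,0,.35,0,.3,b,y0],args=(s,)); best.append((r.cost,s,r.x))
    best.sort(key=lambda b:b[0])
    for b in best[:3]: print(b[0],b[1],b[2].round(4).tolist())
    print(res(best[0][2],best[0][1]).reshape(-1,6).round(3).tolist())
E
python3 kin.py
```

```text
0.0002406159722923538 (-1, -1, -1, -1) [0.2557, 0.4715, 0.0025, 0.0106, 0.5118, 0.0066, 0.3573, -0.0284, 1.5466]
0.00024061597229235474 (-1, -1, -1, -1) [0.2557, 0.4715, 0.0025, 0.0106, 0.5118, 0.0066, 0.3573, -0.0284, 1.5466]
0.00024061597229235713 (-1, -1, -1, -1) [0.2557, 0.4715, 0.0025, 0.0106, 0.5118, 0.0066, 0.3573, -0.0284, 1.5466]
[[0.006, 0.009, -0.001, -0.0, -0.0, -0.001], [0.002, 0.003, 0.004, -0.0, -0.0, -0.002], [0.005, -0.001, -0.004, -0.004, 0.0, 0.0], [0.0, -0.003, 0.002, -0.004, -0.0, 0.0], [-0.0, -0.003, 0.001, -0.004, -0.0, -0.0], [0.005, -0.004, -0.004, -0.004, 0.0, -0.0], [-0.008, 0.004, 0.002, -0.008, 0.0, 0.003]]
```

```bash
cat > ik.py <<'E'
from kin import *
X=[0.2557,0.4715,0.0025,0.0106,0.5118,0.0066,0.3573,-0.0284,1.5466];SG=(-1,-1,-1,-1)
LO=np.array([-163.93,-17.29,-79.2,3.27,-89.18,5.43,-154.24]);HI=np.array([163.93,119.83,71.16,140.29,269.18,117.66,154.24])
def ik(p,R,q0=None,n=12,m=4,seed=0):
    rng=np.random.default_rng(seed);best=None
    def f(q):
        P,Q=fk(q,X,SG); return np.r_[(P-p)*10,3*(Q.inv()*R).as_rotvec()]
    for i in range(n):
        st=q0 if (i==0 and q0 is not None) else rng.uniform(LO+m,HI-m)
        r=least_squares(f,np.clip(st,LO+m+.01,HI-m-.01),bounds=(LO+m,HI-m),max_nfev=60)
        if best is None or r.cost<best[0]-1e-6: best=(r.cost,r.x)
        if best[0]<1e-6: break
    return best
def tcp(T,hd,tl=80.3,g=.125):
    R=tilt(hd,tl); return np.array([T[0],T[1],T[2]-.037+g])+.008*R.as_matrix()[:,2],R
if __name__=="__main__":
    for hd in range(-120,180,15):
        o=[]
        for dz in(0,.1):
            p,R=tcp((.5767,.294,.127+dz),hd); b=ik(p,R); o.append((round(b[0],4),b[1].round(0).astype(int).tolist()))
        print(hd,o)
E
python3 ik.py
```

```text
-120 [(np.float64(0.6959), [-73, 73, 67, 60, 3, 114, -25]), (np.float64(0.9015), [-75, 67, 67, 61, 13, 114, -20])]
-105 [(np.float64(0.1548), [-74, 75, 67, 57, 7, 114, -20]), (np.float64(0.2397), [-76, 68, 67, 58, 16, 114, -15])]
-90 [(np.float64(0.0), [-72, 69, 50, 56, 23, 114, -25]), (np.float64(0.0005), [-77, 69, 67, 55, 17, 114, -12])]
-75 [(np.float64(0.0), [-60, 52, 11, 71, 54, 111, -41]), (np.float64(0.0), [-80, 54, 47, 69, 37, 103, -22])]
-60 [(np.float64(0.0), [-40, 46, -24, 85, 78, 114, -48]), (np.float64(0.0), [-44, 38, -18, 83, 76, 113, -39])]
-45 [(np.float64(0.0), [-26, 45, -44, 99, 94, 113, -50]), (np.float64(0.0), [-26, 35, -43, 97, 91, 112, -40])]
-30 [(np.float64(0.0), [-39, 31, -26, 112, 92, 92, -51]), (np.float64(0.0), [-8, 36, -65, 110, 104, 109, -38])]
-15 [(np.float64(0.0), [-4, 41, -64, 124, 118, 101, -47]), (np.float64(0.0), [4, 26, -72, 122, 108, 92, -38])]
0 [(np.float64(0.0), [-82, 17, 30, 134, 117, 57, -68]), (np.float64(0.0), [17, 4, -72, 132, 112, 59, -46])]
15 [(np.float64(0.0584), [24, 36, -75, 136, 143, 73, -43]), (np.float64(0.0143), [-111, -13, 63,
[... 469 characters left out ...]
 70, -142])]
90 [(np.float64(0.0), [-9, 32, 15, 106, -85, 92, -133]), (np.float64(0.0), [30, 26, -32, 105, -70, 78, -146])]
105 [(np.float64(0.0), [14, 40, -16, 93, -63, 90, -139]), (np.float64(0.0), [-7, 32, 11, 91, -76, 104, -144])]
120 [(np.float64(0.0), [6, 47, -11, 79, -58, 103, -141]), (np.float64(0.0004), [11, 42, -19, 77, -57, 105, -150])]
135 [(np.float64(0.0), [4, 56, -17, 65, -48, 113, -145]), (np.float64(0.0119), [8, 49, -22, 66, -50, 114, -150])]
150 [(np.float64(0.0552), [12, 64, -42, 59, -26, 114, -150]), (np.float64(0.1785), [13, 55, -40, 63, -35, 114, -150])]
165 [(np.float64(0.377), [13, 67, -54, 60, -14, 114, -150]), (np.float64(0.6105), [15, 59, -53, 62, -22, 114, -150])]
```

Run:
```python
from ik import *
q=np.array([20.5,-17.1,-10.7,132.6,77.2,19.6,.8])
for P,hd,tl in [((.58,-.2,.33),-60,65),((.58,-.12,.33),-75,80.3),((.58,-.12,.33),-60,80.3),((.58,0,.33),-70,80.3),((.58,0,.33),-60,80.3),((.58,.15,.33),-55,80.3),((.58,.294,.31),-50,80.3),((.58,.294,.31),-60,80.3)]:
    b=ik(np.array(P),tilt(hd,tl),q); print(P,hd,b[0].round(5),b[1].round(0))
    if b[0]<1e-3:q=b[1]
p0,R0,o=cur()
print(delta((.59,-.16,.33),tilt(-60,70),p0,R0))
```

```text
(0.58, -0.2, 0.33) -60 0.0 [ 64.  -9. -72. 120.  68.  56. -18.]
(0.58, -0.12, 0.33) -75 0.0 [ 16.  24. -49. 110.  88. 106. -42.]
(0.58, -0.12, 0.33) -60 0.0 [ 40.  22. -75. 122.  98.  98. -40.]
(0.58, 0, 0.33) -70 0.0 [ -2.  26. -42. 106.  84. 110. -43.]
(0.58, 0, 0.33) -60 0.0 [-82.  20.  49. 114.  68.  78. -37.]
(0.58, 0.15, 0.33) -55 0.0 [-87.  28.  44. 104.  61.  82. -33.]
(0.58, 0.294, 0.31) -50 0.0 [-55.  32.  -6.  92.  74. 101. -38.]
(0.58, 0.294, 0.31) -60 0.0 [-47.  38. -15.  82.  75. 112. -39.]
(array([-0.005,  0.387, -0.227]), array([ 0.282, -0.081,  0.139]))
```

Run:
```python
from mv import *
print(delta((.59,-.13,.33),tilt(-75,80.3),(.58,-.22,.32),tilt(-20,80)))
```

```text
(array([-0.031,  0.44 , -0.114]), array([ 0.631, -0.003,  0.109]))
```

{"name": "step_arm", "arguments": {"delta_pos": [[-0.031,0.1,-0.03],[-0.031,0.2,-0.05],[-0.031,0.3,-0.08],[-0.031,0.44,-0.114],[-0.031,0.44,-0.114],[-0.031,0.44,-0.114],[-0.031,0.44,-0.114],[-0.031,0.44,-0.114]], "rot": [[0.631,-0.003,0.109],[0.631,-0.003,0.109],[0.631,-0.003,0.109],[0.631,-0.003,0.109],[0.631,-0.003,0.109],[0.631,-0.003,0.109],[0.631,-0.003,0.109],[0.631,-0.003,0.109]], "gripper": [-1,-1,-1,-1,-1,-1,-1,-1]}}

```text
time_s: 12.42
tool_pos: [0.6147, -0.1658, 0.3263]
tool_rot: [-140.6, 66.2, 129.7]
force: [-0.0, 0.2, -2.5]
grip_width: 0.0592
grasp_force: 45.0
```

Run:
```python
from mv import *
p0,R0,o=cur(); print(p0,o['tool_rot'],o['qpos'].round(1),o['force'].round(1),o['grip_width'])
R=tilt(-75,80.3); print(((R.inv()*R0).as_rotvec()*57.3).round(1))
print(delta((.6,.03,.33),tilt(-70,80.3),(.59,-.13,.33),R),delta((.6,.03,.33),tilt(-70,80.3),p0,R0))
```

```text
[ 0.61465733 -0.16575946  0.32631629] [-140.64804874   66.16886339  129.74863451] [  4.4  27.6 -28.7  91.9  73.7 106.9 -19.8] [-0.   0.2 -2.5] 0.059219064447852465
[ 15.4  10.6 -11.4]
(array([ 0.128,  0.255, -0.749]), array([-0.057,  0.   , -0.01 ])) (array([ 0.306, -0.028, -0.932]), array([-0.235, -0.131,  0.117]))
```

{"name": "step_arm", "arguments": {"delta_pos": [[0,0,0],[0,0,0],[0.03,0.06,-0.18],[0.06,0.12,-0.36],[0.09,0.19,-0.55],[0.128,0.255,-0.749],[0.128,0.255,-0.749],[0.128,0.255,-0.749]], "rot": [[0,0,0],[0,0,0],[-0.057,0,-0.01],[-0.057,0,-0.01],[-0.057,0,-0.01],[-0.057,0,-0.01],[-0.057,0,-0.01],[-0.057,0,-0.01]], "gripper": [-1,-1,-1,-1,-1,-1,-1,-1]}}

```text
time_s: 13.42
tool_pos: [0.6629, -0.0124, 0.3388]
tool_rot: [-144.3, 65.8, 131.1]
force: [0.1, -0.5, -2.1]
grip_width: 0.0595
grasp_force: 45.0
```

Run:
```python
from mv import *
p0,R0,o=cur(); print(p0,o['tool_rot'],o['qpos'].round(1),o['force'].round(1),o['grip_width'])
R=tilt(-70,80.3); print(((R.inv()*R0).as_rotvec()*57.3).round(1))
print(delta((.59,.18,.33),tilt(-60,80.3),(.6,.03,.33),R))
R2=tilt(-60,80.3);z=R2.as_matrix()[:,2];T=np.array([.5767,.294,.33])+.008*z*[1,1,0]; print(T,delta(T,tilt(-55,80.3),(.59,.18,.33),R2))
```

```text
[ 0.66293482 -0.01239427  0.33878357] [-144.31639017   65.7844664   131.13456282] [ -8.   35.2 -30.6  79.1  74.3 115.1 -19.1] [ 0.1 -0.5 -2.1] 0.059523231961241645
[ 15.2  11.7 -10.3]
(array([ 0.122,  0.21 , -0.712]), array([-0.115, -0.   , -0.02 ]))
[0.58064281 0.28717085 0.33      ] (array([ 0.082,  0.227, -0.48 ]), array([-0.057,  0.   , -0.01 ]))
```

Run:
```python
from ik import *
R=tilt(-70,80.3)
q=np.array([-8,35.2,-30.6,79.1,74.3,112,-19.1])
for P,hd in [((.59,.08,.33),-45),((.59,.15,.33),-40),((.58,.29,.33),-30),((.58,.29,.212),-30)]:
    b=ik(np.array(P),tilt(hd,80.3),q,n=1,m=3); print(P,hd,b[0].round(5),b[1].round(0)); q=b[1]
print(delta((.59,.08,.33),tilt(-43,80.3),(.6,.03,.33),R))
```

```text
(0.59, 0.08, 0.33) -45 0.0 [ 19.  31. -76. 119. 101. 108. -39.]
(0.59, 0.15, 0.33) -40 8e-05 [ 11.  36. -76. 116. 105. 112. -38.]
(0.58, 0.29, 0.33) -30 4e-05 [ -3.  41. -74. 110. 109. 114. -35.]
(0.58, 0.29, 0.212) -30 3e-05 [-12.  47. -60. 112. 110. 113. -48.]
(array([ 0.042,  0.039, -0.248]), array([-0.31 , -0.   , -0.053]))
```

{"name": "step_arm", "arguments": {"delta_pos": [[0.042,0.039,-0.248],[0.042,0.039,-0.248],[0.042,0.039,-0.248],[0.042,0.039,-0.248],[0.042,0.039,-0.248],[0.042,0.039,-0.248],[0.042,0.039,-0.248],[0.042,0.039,-0.248]], "rot": [[-0.31,0,-0.053],[-0.31,0,-0.053],[-0.31,0,-0.053],[-0.31,0,-0.053],[-0.31,0,-0.053],[-0.31,0,-0.053],[-0.31,0,-0.053],[-0.31,0,-0.053]], "gripper": [-1,-1,-1,-1,-1,-1,-1,-1]}}

```text
time_s: 14.42
tool_pos: [0.6664, 0.0374, 0.3443]
tool_rot: [-162.2, 63.7, 140.7]
force: [0.0, -0.0, -2.3]
grip_width: 0.0596
grasp_force: 45.0
```

Run:
```python
from mv import *
p0,R0,o=cur(); print(p0,o['tool_rot'],o['qpos'].round(1),o['force'].round(1),o['grip_width'])
R=tilt(-43,80.3); print(((R.inv()*R0).as_rotvec()*57.3).round(1))
print(delta((.585,.19,.33),tilt(-35,80.3),(.59,.08,.33),R))
```

```text
[0.66635901 0.03736266 0.34434843] [-162.21071103   63.67118256  140.65386516] [ -2.2  19.2 -38.9  97.6  74.7  92.1 -17.2] [ 0.  -0.  -2.3] 0.0595528147536327
[14.2 16.3 -3.7]
(array([ 0.066,  0.385, -0.388]), array([-0.092, -0.   , -0.016]))
```

{"name": "step_arm", "arguments": {"delta_pos": [[0,0,0],[0,0,0],[0,0,0],[0,0,0]], "rot": [[0,0,0],[0,0,0],[0,0,0],[0,0,0]], "gripper": [-1,-1,-1,-1]}}

```text
time_s: 14.92
tool_pos: [0.6661, 0.0371, 0.345]
tool_rot: [-162.3, 63.7, 140.6]
force: [0.2, -1.0, -2.7]
grip_width: 0.0588
grasp_force: 45.0
```

Run:
```python
from mv import *
p0,R0,o=cur(); print(p0,o['tool_rot'],o['qpos'].round(1),o['joint_velocities'].round(1))
R=tilt(-43,80.3); print(((R.inv()*R0).as_rotvec()*57.3).round(1))
```

```text
[0.66606224 0.03709206 0.34504608] [-162.26936335   63.72158083  140.60214652] [ -2.2  19.1 -38.9  97.6  74.7  92.1 -17.2] [ 0.1  0.   0.  -0.1  0.  -0.1  0. ]
[14.2 16.2 -3.7]
```

Run:
```python
from mv import *
p0,R0,o=cur(); print(delta((.59,.13,.33),tilt(-40,80.3),p0,R0))
```

```text
(array([ 0.328, -0.039, -0.507]), array([-0.198, -0.191,  0.032]))
```

{"name": "step_arm", "arguments": {"delta_pos": [[0.08,-0.01,-0.12],[0.16,-0.02,-0.25],[0.25,-0.03,-0.38],[0.328,-0.039,-0.507],[0.328,-0.039,-0.507],[0.328,-0.039,-0.507]], "rot": [[-0.05,-0.05,0.008],[-0.1,-0.1,0.016],[-0.15,-0.15,0.024],[-0.198,-0.191,0.032],[-0.198,-0.191,0.032],[-0.198,-0.191,0.032]], "gripper": [-1,-1,-1,-1,-1,-1]}}

```text
time_s: 15.68
tool_pos: [0.5904, 0.1298, 0.3305]
tool_rot: [179.8, 80.3, 139.8]
force: [-0.3, 0.0, -1.7]
grip_width: 0.0596
grasp_force: 45.0
```

Run:
```python
from mv import *
p0,R0,o=cur(); print(p0,o['tool_rot'],o['qpos'].round(1))
R=tilt(-40,80.3); print(((R.inv()*R0).as_rotvec()*57.3).round(1))
T=np.array([.5767,.294,.33])+.008*tilt(-35,80.3).as_matrix()[:,2]*[1,1,0]
print(delta(T,tilt(-35,80.3),p0,R0))
```

```text
[0.59039016 0.12975054 0.33050151] [179.8165482   80.3038295  139.75664416] [-10.8  14.  -43.6 117.7  87.7  92.8 -38.6]
[ 0.1 -0.   0. ]
(array([ 0.094,  0.588, -0.533]), array([-0.058,  0.   , -0.01 ]))
```

{"name": "step_arm", "arguments": {"delta_pos": [[0.02,0.12,-0.11],[0.04,0.24,-0.22],[0.06,0.36,-0.33],[0.08,0.48,-0.44],[0.094,0.588,-0.533],[0.094,0.588,-0.533],[0.094,0.588,-0.533]], "rot": [[-0.02,0,-0.003],[-0.04,0,-0.006],[-0.058,0,-0.01],[-0.058,0,-0.01],[-0.058,0,-0.01],[-0.058,0,-0.01],[-0.058,0,-0.01]], "gripper": [-1,-1,-1,-1,-1,-1,-1]}}

```text
time_s: 16.55
tool_pos: [0.5834, 0.2883, 0.3294]
tool_rot: [-179.9, 80.3, 145.0]
force: [-0.0, 0.2, -3.1]
grip_width: 0.0592
grasp_force: 45.0
```

Run:
```python
from mv import *
from cell import viewer
p0,R0,o=cur(); print(p0,o['tool_rot'],o['qpos'].round(1),o['force'].round(1))
for n in('top','scene'): cv2.imwrite(f'pics/{n}3.png',viewer.read_camera(n)['img'][:,:,::-1])
# predicted hopper points from the grasp
z=R0.as_matrix()[:,2]; g=p0-.008*z
for a in(0,.046,.145): 
    P=g+[0,0,a-.125]; print(a,P.round(4),proj('top',P).round(1),proj('scene',P).round(1))
s=crop("pics/scene3.png",375,90,515,240,3.6,None); t=crop("pics/top3.png",150,130,235,230,3.4,None)
c=np.zeros((560,800,3),np.uint8); c[:min(560,s.shape[0]),:s.shape[1]]=s[:560]; c[:t.shape[0],s.shape[1]+2:s.shape[1]+2+t.shape[1]]=t; cv2.imwrite('pics/G.png',c)
```

```text
[0.5834412  0.28829995 0.32944933] [-179.90367316   80.30082452  144.97212114] [-23.6  26.8 -45.7 105.   91.  104.1 -37. ] [-0.   0.2 -3.1]
0 [0.577  0.2928 0.2058] [187.8 186.6] [445.4 161.8]
0.046 [0.577  0.2928 0.2518] [183.3 183.1] [448.5 144.9]
0.145 [0.577  0.2928 0.3508] [172.6 174.9] [455.9 105.1]
```

View pics/G.png

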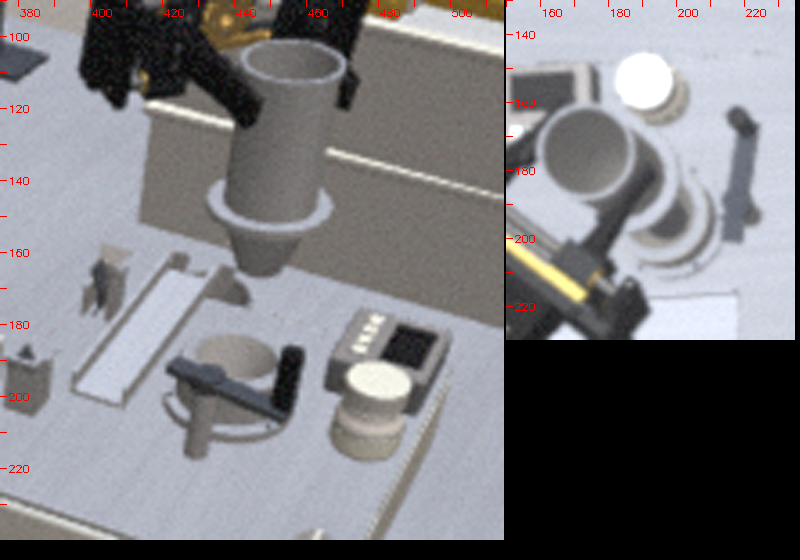

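{"name": "step_arm", "arguments": {"delta_pos": [[0.1,0.004,0.014],[0.22,0.004,0.034],[0.34,0.004,0.055],[0.42,0.004,0.069],[0.468,0.004,0.077],[0.468,0.004,0.077]], "rot": [[0,0,0],[0,0,0],[0,0,0],[0,0,0],[0,0,0],[0,0,0]], "gripper": [-1,-1,-1,-1,-1,-1]}}

```text
time_s: 17.4
tool_pos: [0.5826, 0.2905, 0.2338]
tool_rot: [-179.6, 80.3, 145.5]
force: [-0.5, -0.0, -2.0]
grip_width: 0.0593
grasp_force: 45.0
```

{"name": "step_arm", "arguments": {"delta_pos": [[0.015,0,0.002],[0.03,0,0.005],[0.045,0,0.007],[0.045,0,0.007]], "rot": [[0,0,0],[0,0,0],[0,0,0],[0,0,0]], "gripper": [-1,-1,-1,-1]}}

```text
time_s: 17.9
tool_pos: [0.5824, 0.2907, 0.2252]
tool_rot: [-179.8, 80.3, 145.2]
force: [-0.5, -1.2, -2.5]
grip_width: 0.0588
grasp_force: 45.0
```

{"name": "step_arm", "arguments": {"delta_pos": [[0.01,0,0.002],[0.02,0,0.004],[0.025,0,0.004],[0.025,0,0.004]], "rot": [[0,0,0],[0,0,0],[0,0,0],[0,0,0]], "gripper": [-1,-1,-1,-1]}}

```text
time_s: 18.4
tool_pos: [0.5822, 0.2906, 0.2204]
tool_rot: [-179.7, 80.3, 145.3]
force: [-3.1, -0.2, -0.5]
grip_width: 0.0591
grasp_force: 44.9
```

{"name": "step_arm", "arguments": {"delta_pos": [[0.01,0,0.002],[0.015,0,0.003],[0.015,0,0.003]], "rot": [[0,0,0],[0,0,0],[0,0,0]], "gripper": [-1,-1,-1]}}

```text
time_s: 18.77
tool_pos: [0.5821, 0.2901, 0.2177]
tool_rot: [-179.6, 80.4, 145.3]
force: [-5.8, -1.8, 2.0]
grip_width: 0.059
grasp_force: 44.9
```

{"name": "step_arm", "arguments": {"delta_pos": [[0.001,-0.006,-0.008],[0.006,-0.006,-0.007],[0.011,-0.006,-0.006],[0.011,-0.006,-0.006]], "rot": [[0,0,0],[0,0,0],[0,0,0],[0,0,0]], "gripper": [-1,-1,-1,-1]}}

```text
time_s: 19.27
tool_pos: [0.5806, 0.2904, 0.216]
tool_rot: [179.9, 80.4, 145.0]
force: [-4.3, -1.6, 3.9]
grip_width: 0.0591
grasp_force: 44.9
```

{"name": "step_arm", "arguments": {"delta_pos": [[0.001,-0.006,-0.005],[0.006,-0.006,-0.004],[0.011,-0.006,-0.003],[0.011,-0.006,-0.003]], "rot": [[0,0,0],[0,0,0],[0,0,0],[0,0,0]], "gripper": [-1,-1,-1,-1]}}

```text
time_s: 19.77
tool_pos: [0.5798, 0.2905, 0.216]
tool_rot: [178.8, 80.6, 143.8]
force: [-1.0, -0.2, 8.3]
grip_width: 0.0593
grasp_force: 44.9
```

{"name": "step_arm", "arguments": {"delta_pos": [[-0.004,0,0],[-0.004,0,0],[-0.004,0,0],[-0.004,0,0],[-0.004,0,0]], "rot": [[0,0,0],[0,0,0],[0,0,0],[0,0,0],[0,0,0]], "gripper": [-1,1,1,1,1]}}

```text
time_s: 20.4
tool_pos: [0.5792, 0.2901, 0.2137]
tool_rot: [-179.8, 80.3, 145.2]
force: [0.7, 0.3, 1.3]
grip_width: 0.0854
grasp_force: 0.0
```

Run:
```python
from mv import *
from cell import viewer
p0,R0,o=cur(); print(p0,o['tool_rot'],o['qpos'].round(1),o['force'].round(1),o['grip_width'])
for n in('top','scene'): cv2.imwrite(f'pics/{n}4.png',viewer.read_camera(n)['img'][:,:,::-1])
```

```text
[0.57922627 0.29005536 0.2136758 ] [-179.8083733    80.27273285  145.23987319] [-26.9  37.4 -42.5 107.7  94.1 105.9 -48.8] [0.7 0.3 1.3] 0.08541375953259768
```

{"name": "step_arm", "arguments": {"delta_pos": [[0,0,-0.06],[0,0,-0.2],[0,0,-0.36],[0,0,-0.5],[-0.2,0,-0.54],[-0.4,0,-0.57],[-0.59,0,-0.6],[-0.59,0,-0.6]], "rot": [[0,0,0],[0,0,0],[0,0,0],[0,0,0],[0,0,0],[0,0,0],[0,0,0],[0,0,0]], "gripper": [1,1,1,1,1,1,1,1]}}

```text
time_s: 21.5
tool_pos: [0.4976, 0.3477, 0.3543]
tool_rot: [177.8, 80.3, 143.0]
force: [-0.3, -0.1, -1.5]
grip_width: 0.0867
grasp_force: 0.0
```

Run:
```python
from mv import *
from cell import viewer
from scipy.optimize import least_squares
p0,R0,o=cur(); print(p0,o['tool_rot'],o['qpos'].round(1))
im={n:viewer.read_camera(n)['img'] for n in('top','scene')}
for n in im: cv2.imwrite(f'pics/{n}5.png',im[n][:,:,::-1])
print(delta((.60,.25,.36),tilt(-20,40),p0,R0)); print(delta((.638,.224,.30),tilt(-7,0),(.60,.25,.36),tilt(-20,40)))
# rim/collar predicted
for T in((.5745,.2942,.09),):
  for a in (.046,.145): P=np.array(T)+[0,0,a]; print(a,proj('top',P).round(1),proj('scene',P).round(1))
# pixel pattern for the rim along rows/cols through predicted centre (scene)
u,v=proj('scene',np.array([.5745,.2942,.235])).round().astype(int)
g=im['scene'].astype(int).mean(2).round().astype(int); print(u,v); print('row',u-24,g[v,u-24:u+25]); print('col',v-18,g[v-18:v+19,u])
u,v=proj('top',np.array([.5745,.2942,.235])).round().astype(int); g=im['top'].astype(int).mean(2).round().astype(int); print(u,v); print('row',u-18,g[v,u-18:u+19]); print('col',v-18,g[v-18:v+19,u])
```

```text
[0.4976437  0.34774348 0.35427877] [177.82103892  80.32003816 142.95314819] [-32.1  27.4 -48.6 101.9  86.5 113.6 -37.8]
(array([-0.146, -0.108,  0.684]), array([-0.151,  0.467, -0.092]))
(array([ 0.022, -0.057,  0.373]), array([-0.053,  0.463, -0.145]))
0.046 [193.5 192.4] [440.2 185.2]
0.145 [184.4 185.4] [446.6 150.6]
447 151
row 423 [ 79  86  77  79  77  81  80  83  82  76  82 103 120  82  74  78  82  83
  82  76  75  74  75  75  74  70  75  69  66  67  61  59  57  57  61  57
  91 119  97  78  79  77  83  77  80  77  78  77  79]
col 133 [74 74 81 74 81 78 78 78 84 75 78 92 93 75 74 77 76 76 74 73 71 73 72 77
 95 91 75 69 73 71 78 73 75 75 78 76 75]
184 185
row 166 [154 154 155 152 154 149 130  91  73  71  72  74  76  69  74  74  75  76
  73  76  77  77  82  83  84  84  84  86  89 101 126 120  90  74  70  78
  90]
col 167 [156 156 158 161 156 142 101  74  72  73  72  71  71  75  74  75  75  73
  73  77  77  74  81  84  85  86  85  85  94 120 134 105 111 144 156 159
 156]
```

{"name": "step_arm", "arguments": {"delta_pos": [[-0.04,-0.02,0.12],[-0.08,-0.04,0.26],[-0.12,-0.07,0.4],[-0.146,-0.09,0.55],[-0.146,-0.108,0.684],[-0.146,-0.108,0.684]], "rot": [[-0.03,0.1,-0.02],[-0.06,0.2,-0.04],[-0.1,0.3,-0.06],[-0.13,0.4,-0.08],[-0.151,0.467,-0.092],[-0.151,0.467,-0.092]], "gripper": [0,-0.4,-0.4,-0.4,-0.4,-0.4]}}

```text
time_s: 22.35
tool_pos: [0.6035, 0.2426, 0.3559]
tool_rot: [-179.5, 39.8, 159.7]
force: [0.1, -0.5, -0.3]
grip_width: 0.0349
grasp_force: 0.0
```

Run:
```python
from mv import *
p0,R0,o=cur(); print(p0,o['tool_rot'],o['qpos'].round(1),o['grip_width'])
print(delta((.637,.224,.28),tilt(-9,0),p0,R0))
for q in [(218.1,163.7),(217.5,163.5),(219,164.5)]: print(ray('top',*q,.1955))
t=np.array([.575,.294,0]); pv=t+Rz(np.radians(4.74))@[0,-.064,0]; print(pv, ray('scene',*(335+508/4.2,145+182/4.2),.1955))
```

```text
[0.60346032 0.24258034 0.35587501] [-179.46367917   39.81077238  159.67291953] [  8.6   2.6 -52.4  98.1  41.3  66.8  13.9] 0.03491691171365243
(array([ 0.097, -0.025,  0.413]), array([-0.052,  0.461, -0.129]))
[0.63755791 0.22306514 0.1955    ]
[0.63801976 0.22456619 0.1955    ]
[0.63561861 0.22076193 0.1955    ]
[0.58028859 0.23021888 0.        ] [0.63859145 0.21769196 0.1955    ]
```

{"name": "step_arm", "arguments": {"delta_pos": [[0.02,-0.01,0.1],[0.05,-0.015,0.2],[0.07,-0.02,0.3],[0.097,-0.02,0.413],[0.097,-0.02,0.413],[0.097,-0.02,0.413]], "rot": [[-0.01,0.1,-0.03],[-0.02,0.2,-0.06],[-0.03,0.3,-0.09],[-0.045,0.4,-0.12],[-0.052,0.461,-0.129],[-0.052,0.461,-0.129]], "gripper": [-0.2,-0.2,-0.2,-0.2,-0.2,-0.2]}}

```text
time_s: 23.1
tool_pos: [0.6354, 0.231, 0.2771]
tool_rot: [-180.0, -0.2, 171.5]
force: [-0.8, 0.3, -0.1]
grip_width: 0.0349
grasp_force: 0.0
```

Run:
```python
from mv import *
p0,R0,o=cur(); print(p0,o['tool_rot'],o['qpos'].round(1),o['grip_width'])
P=(.637,.222,.183); d=delta(P,tilt(-8,0),p0,R0); print(d)
pv=np.array([.5803,.2302,.183]); 
for f in np.arange(-8,-90,-8):
    a=np.radians(f); Q=pv+.055*np.array([np.cos(a),np.sin(a),0]); e=delta(Q,tilt(f,0),P,tilt(-8,0)); print(f,e[0].tolist(),e[1].tolist())
```

```text
[0.6353545  0.23102225 0.2771147 ] [-179.96348571   -0.20493028  171.54557228] [ 11.7  28.4 -50.1  73.5  21.3  87.7  45.8] 0.03486535844643808
(array([-0.016, -0.043,  0.471]), array([-0.   , -0.002, -0.005]))
-8 [0.011, 0.001, 0.0] [0.0, 0.0, 0.0]
-16 [0.014, -0.037, 0.0] [0.0, 0.0, 0.093]
-24 [0.022, -0.075, 0.0] [0.0, 0.0, 0.186]
-32 [0.035, -0.111, 0.0] [0.0, 0.0, 0.279]
-40 [0.053, -0.145, 0.0] [0.0, 0.0, 0.372]
-48 [0.076, -0.176, 0.0] [0.0, 0.0, 0.465]
-56 [0.102, -0.203, 0.0] [0.0, 0.0, 0.559]
-64 [0.133, -0.227, 0.0] [0.0, 0.0, 0.652]
-72 [0.166, -0.246, 0.0] [0.0, 0.0, 0.745]
-80 [0.201, -0.26, 0.0] [0.0, 0.0, 0.838]
-88 [0.239, -0.27, 0.0] [0.0, 0.0, 0.931]
```

{"name": "step_arm", "arguments": {"delta_pos": [[-0.016,-0.043,0.05],[-0.016,-0.043,0.2],[-0.016,-0.043,0.33],[-0.016,-0.043,0.4],[-0.016,-0.043,0.44],[-0.016,-0.043,0.471],[-0.016,-0.043,0.471]], "rot": [[0,0,0],[0,0,0],[0,0,0],[0,0,0],[0,0,0],[0,0,0],[0,0,0]], "gripper": [-0.2,-0.2,-0.2,-0.2,-0.2,-0.2,-0.2]}}

```text
time_s: 23.98
tool_pos: [0.637, 0.2225, 0.1865]
tool_rot: [180.0, 0.1, 171.6]
force: [0.4, -0.1, -0.1]
grip_width: 0.0348
grasp_force: 0.0
```

{"name": "step_arm", "arguments": {"delta_pos": [[0,0,0],[0,0,0],[0.006,-0.018,0.01],[0.014,-0.037,0.01],[0.022,-0.075,0.01],[0.035,-0.111,0.01],[0.053,-0.145,0.01],[0.076,-0.176,0.01],[0.102,-0.203,0.01],[0.133,-0.227,0.01],[0.166,-0.246,0.01],[0.185,-0.253,0.01],[0.201,-0.26,0.01],[0.201,-0.26,0.01]], "rot": [[0,0,0],[0,0,0],[0,0,0.046],[0,0,0.093],[0,0,0.186],[0,0,0.279],[0,0,0.372],[0,0,0.465],[0,0,0.559],[0,0,0.652],[0,0,0.745],[0,0,0.79],[0,0,0.838],[0,0,0.838]], "gripper": [-0.55,-0.55,-0.55,-0.55,-0.55,-0.55,-0.55,-0.55,-0.55,-0.55,-0.55,-0.55,-0.55,-0.55], "squeeze": 8}}

```text
time_s: 25.72
tool_pos: [0.5898, 0.1771, 0.1848]
tool_rot: [179.9, 0.0, 99.7]
force: [0.7, -0.7, 0.0]
grip_width: 0.0194
grasp_force: 0.1
```

Run:
```python
from mv import *
p0,R0,o=cur(); print(p0,o['tool_rot'],o['qpos'].round(1),o['grip_width'],o['grasp_force'])
pv=np.array([.5803,.2302,p0[2]]); print(np.degrees(np.arctan2(*(p0-pv)[[1,0]])),np.linalg.norm(p0-pv))
for f in (-84,-88,-92):
    a=np.radians(f); Q=pv+.055*np.array([np.cos(a),np.sin(a),0]); e=delta(Q,tilt(f,0),p0,R0); print(f,e[0].tolist(),e[1].tolist())
```

```text
[0.58975732 0.17707143 0.18475366] [1.79869584e+02 2.01858261e-02 9.96760055e+01] [ 11.4  19.6 -37.7  91.1  12.4  73.4 -18.6] 0.019389975910664388 0.0970770874118898
-79.906605117271 0.053963743723952615
-84 [-0.005, -0.02, -0.0] [0.002, 0.0, 0.043]
-88 [-0.003, -0.039, -0.0] [0.002, 0.0, 0.089]
-92 [0.001, -0.058, -0.0] [0.002, 0.0, 0.136]
```

{"name": "step_arm", "arguments": {"delta_pos": [[-0.003,-0.012,0],[-0.005,-0.024,0],[-0.004,-0.032,0],[-0.003,-0.039,0],[-0.003,-0.039,0]], "rot": [[0,0,0.03],[0,0,0.05],[0,0,0.07],[0,0,0.089],[0,0,0.089]], "gripper": [-0.55,-0.55,-0.55,-0.55,-0.55]}}

```text
time_s: 26.35
tool_pos: [0.5847, 0.1758, 0.1846]
tool_rot: [179.6, -0.1, 91.9]
force: [9.5, 3.2, -4.3]
grip_width: 0.0196
grasp_force: 4.4
```

{"name": "step_arm", "arguments": {"delta_pos": [[0,0.008,0],[0,0.008,0],[0,0.008,0],[0,0.008,-0.2],[0,0.008,-0.45],[0,0.008,-0.7],[0,0.008,-0.7]], "rot": [[0,0,0],[0,0,0],[0,0,0],[0,0,0],[0,0,0],[0,0,0],[0,0,0]], "gripper": [-0.2,-0.2,-0.2,-0.2,-0.2,-0.2,-0.2]}}

```text
time_s: 27.22
tool_pos: [0.5849, 0.1761, 0.3291]
tool_rot: [179.5, -0.1, 92.0]
force: [-0.5, 0.3, -0.1]
grip_width: 0.0351
grasp_force: 0.0
```

Run:
```python
from mv import *
p0,R0,o=cur(); print(p0,o['tool_rot'],o['qpos'].round(1),o['grip_width'],o['force'])
# guard: bar centre z 8+124 ; grasp at that height
P=(.437,-.0818,.28); R=down(90.4); print(delta(P,R,p0,R0)); print(delta(P,R,(.50,.045,.30),R0))
```

```text
[0.58487972 0.17607221 0.32910003] [ 1.79483587e+02 -9.92738726e-02  9.19735399e+01] [ 11.   14.9 -37.5  79.5   9.1  88.  -23.8] 0.03505702857458349 [-0.49696388  0.31766872 -0.14117282]
(array([-1.264, -0.786,  0.236]), array([ 0.006, -0.001,  0.018]))
(array([-0.623, -0.338,  0.096]), array([ 0.006, -0.001,  0.018]))
```

{"name": "step_arm", "arguments": {"delta_pos": [[-0.15,-0.1,0],[-0.35,-0.22,0.02],[-0.55,-0.34,0.06],[-0.7,-0.43,0.1],[-0.7,-0.43,0.1]], "rot": [[0,0,0],[0.006,0,0.018],[0.006,0,0.018],[0.006,0,0.018],[0.006,0,0.018]], "gripper": [-0.1,-0.1,-0.1,-0.1,-0.1]}}

```text
time_s: 27.85
tool_pos: [0.5006, 0.0287, 0.3026]
tool_rot: [-179.4, 0.1, 90.1]
force: [0.2, 1.1, 0.0]
grip_width: 0.0392
grasp_force: 0.0
```

{"name": "step_arm", "arguments": {"delta_pos": [[-0.2,-0.12,0.02],[-0.4,-0.25,0.08],[-0.564,-0.36,0.136],[-0.564,-0.36,0.136],[-0.564,-0.36,0.136]], "rot": [[0,0,0],[0,0,0],[0,0,0],[0,0,0],[0,0,0]], "gripper": [-0.1,-0.1,-0.1,-0.1,-0.1]}}

```text
time_s: 28.48
tool_pos: [0.4315, -0.0799, 0.2774]
tool_rot: [-179.6, -0.0, 90.5]
force: [0.4, 0.3, -0.1]
grip_width: 0.0398
grasp_force: 0.0
```

Run:
```python
from mv import *
from cell import viewer
p0,R0,o=cur(); print(p0,o['tool_rot'],o['qpos'].round(1),o['grip_width'],o['force'])
P=(.437,-.0818,.124); R=down(90.4); print(delta(P,R,p0,R0))
for n in('top','scene'): cv2.imwrite(f'pics/{n}6.png',viewer.read_camera(n)['img'][:,:,::-1])
```

```text
[ 0.43153634 -0.07989032  0.2773983 ] [-1.79573961e+02 -3.56854606e-02  9.05103873e+01] [ 33.3  -7.9 -23.5 106.1  -3.2  81.6  10.9] 0.03975066065329075 [ 0.40726937  0.33651982 -0.094932  ]
(array([-0.01 ,  0.033,  0.767]), array([-0.005, -0.   ,  0.001]))
```

{"name": "step_arm", "arguments": {"delta_pos": [[-0.01,0.033,0.1],[-0.01,0.033,0.35],[-0.01,0.033,0.55],[-0.01,0.033,0.68],[-0.01,0.033,0.767],[-0.01,0.033,0.767],[-0.01,0.033,0.767],[-0.01,0.033,0.767],[-0.01,0.033,0.767],[-0.01,0.033,0.767]], "rot": [[0,0,0],[0,0,0],[0,0,0],[0,0,0],[0,0,0],[0,0,0],[0,0,0],[0,0,0],[0,0,0],[0,0,0]], "gripper": [-0.1,-0.1,-0.1,-0.1,-0.1,-0.1,-1,-1,-1,-1], "squeeze": 10}}

```text
time_s: 29.82
tool_pos: [0.4369, -0.0833, 0.1246]
tool_rot: [-179.6, 0.0, 90.4]
force: [-0.2, 0.3, 1.9]
grip_width: 0.014
grasp_force: 10.0
```

{"name": "step_arm", "arguments": {"delta_pos": [[0,0,0],[0,0,0],[0,0,-0.1],[0,0,-0.25],[0,0,-0.45],[0,0,-0.7],[0,0,-0.95],[0,0,-0.95]], "rot": [[0,0,0],[0,0,0],[0,0,0],[0,0,0],[0,0,0],[0,0,0],[0,0,0],[0,0,0]], "gripper": [-1,-1,-1,-1,-1,-1,-1,-1], "squeeze": 45}}

```text
time_s: 30.82
tool_pos: [0.4396, -0.0834, 0.3173]
tool_rot: [-179.9, 0.1, 90.4]
force: [-0.3, -0.2, -2.9]
grip_width: 0.0133
grasp_force: 44.9
```

Run:
```python
from mv import *
from h import *
from cell import viewer
p0,R0,o=cur(); print(p0,o['tool_rot'],o['qpos'].round(1),o['grip_width'],o['force'])
P=(.453,.283,.3146); R=down(94.74); print(delta(P,R,p0,R0)); 
for n in('top','scene'): cv2.imwrite(f'pics/{n}7.png',viewer.read_camera(n)['img'][:,:,::-1])
# compare pics 5-era clip views: composite for last-but-one look
t=crop("pics/top6.png",155,165,245,255,5.2,None)[:,:]
s=crop("pics/scene6.png",370,150,460,220,3.6,None)
c=np.zeros((600,800,3),np.uint8); c[:t.shape[0],:t.shape[1]]=t; c[:s.shape[0],t.shape[1]+3:t.shape[1]+3+s.shape[1]]=s
s=crop("pics/scene7.png",270,130,360,230,3.2,None)
c[260:260+s.shape[0],t.shape[1]+3:t.shape[1]+3+s.shape[1]]=s; cv2.imwrite('pics/H.png',c[:590])
```

```text
[ 0.43956518 -0.08338701  0.31732041] [-1.79915315e+02  1.11934851e-01  9.04220208e+01] [ 33.5  -7.7 -23.4 101.4  -2.9  85.7  11. ] 0.013342589594755906 [-0.28341527 -0.20215133 -2.87317955]
(array([1.831, 0.081, 0.01 ]), array([-0.001,  0.001, -0.05 ]))
```

View pics/H.png

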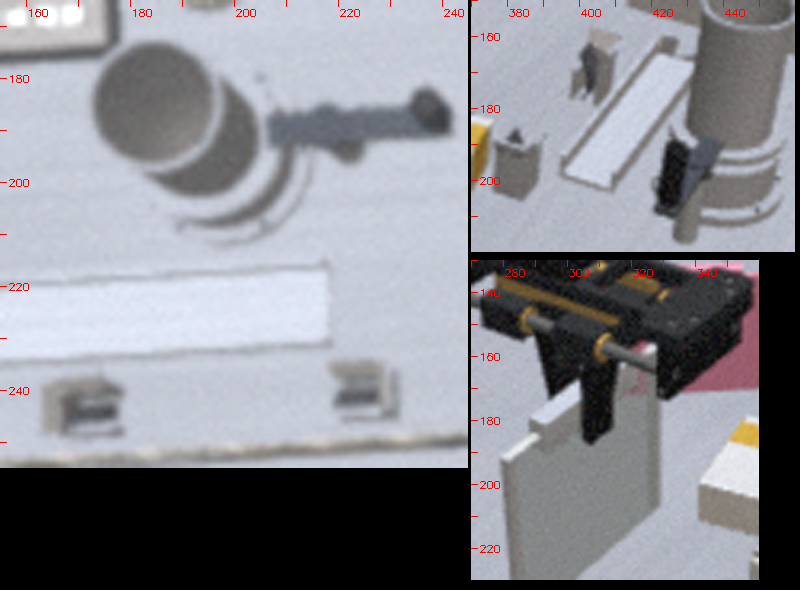

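```bash
python3 - <<'E'
from h import *
c,s=np.cos(np.radians(4.74)),np.sin(np.radians(4.74)); R=Rz(np.radians(4.74))
def cx(p): return p[0]*c+p[1]*s   # counter-x coordinate (world origin)
def cy(p): return -p[0]*s+p[1]*c
T='top'
print('edge',cx(ray(T,198,251.4,.085))+.027)
for z in(.1,.111): print('track',z,cx(ray(T,198,224.8,z))-.043,'edges',cx(ray(T,198,232.3,z))-.023,cx(ray(T,198,217.3,z))-.063)
print('track end y',[cy(ray(T,218,225,z)).round(4) for z in(.09,.111)])
for t in((.5767,.294,0),(.5745,.2942,0),(.5727,.2946,0)): print('throat',cx(t)-.123,cy(t))
for z in(.09,.125,.133): print('slot',z,[(cx(p).round(4),cy(p).round(4)) for p in(ray(T,172.5,244,z),ray(T,223.7,241.9,z))])
# cheek outer edges: left clip 163..; right ..231.5
for z in(.085,.133): print('cheek outer',cy(ray(T,163.1,243,z)),cy(ray(T,231.5,242,z)))
# scene: project candidate seat ends
for sx in(.447,.452,.455):
  seat=R@np.array([sx+.0+0,0,0])*0
  for yy in(cy((.5755,.2942,0)),):
    for e in(-.075,.075):
      p=np.array([sx+.0,0,0]); w=np.array([ (sx_:=0),0,0])
E
python3 - <<'E'
import sys; sys.path.insert(0,'.')
from h import *
R=Rz(np.radians(4.74)); 
for sx in(.469,.474,.478):
  for y in (.2455,.25):
    print(sx,y,[proj('scene',R@np.array([sx,y+e,z])).round(1).tolist() for e in(-.075,.075) for z in(.085,.133)])
E
```

```text
edge 0.47629018713623794
track 0.1 0.47446717651654197 edges 0.47485392497522283 0.47412050247157583
track 0.111 0.47308470450641754 edges 0.47361255549417275 0.4725966396272427
track end y [np.float64(0.1946), np.float64(0.1909)]
throat 0.4760221276341815 0.24533931728244945
throat 0.4738461786205622 0.2457204286705361
throat 0.4720853884375259 0.24626780233753434
slot 0.09 [(np.float64(0.472), np.float64(0.3158)), (np.float64(0.47), np.float64(0.1815))]
slot 0.125 [(np.float64(0.4686), np.float64(0.3069)), (np.float64(0.4667), np.float64(0.1756))]
slot 0.133 [(np.float64(0.4679), np.float64(0.3049)), (np.float64(0.466), np.float64(0.1743))]
cheek outer 0.3417499585401842 0.16185401422059242
cheek outer 0.3287897048805882 0.1544863805916573
0.469 0.2455 [[380.0, 202.1], [381.3, 186.8], [403.1, 174.4], [404.8, 159.5]]
0.469 0.25 [[380.7, 201.2], [382.1, 185.9], [403.7, 173.6], [405.5, 158.7]]
0.474 0.2455 [[381.8, 202.7], [383.1, 187.4], [404.7, 174.8], [406.5, 159.9]]
0.474 0.25 [[382.5, 201.8], [383.9, 186.5], [405.4, 174.1], [407.2, 159.2]]
0.478 0.2455 [[383.2, 203.2], [384.5, 187.8], [406.0, 175.2], [407.9, 160.3]]
0.478 0.25 [[383.9, 202.3], [385.3, 186.9], [406.7, 174.5], [408.5, 159.6]]
```

Run:
```python
from h import *
from scipy.optimize import least_squares
x=.4396;y=-.0834;zt=.3173  # TCP
b=zt-.116
def f(q): return np.r_[proj('scene',[x,y+q[0]-.075,b+q[1]])-(280,191.6),proj('scene',[x,y+q[0]+.075,b+q[1]])-(328.1,156.6)]
r=least_squares(f,[0,.12]);print('scene off',r.x,r.fun)
im=cv2.imread('pics/top7.png').astype(int).mean(2).round().astype(int)
for e in(-.075,.075,-.045,.045):
    u=proj('top',[x,y+e,b+.12]); print(e,u)
u0,v0=proj('top',[x,y+.075,b+.12]).round().astype(int)
u1,v1=proj('top',[x,y-.075,b+.12]).round().astype(int)
for v in range(v0-5,v0+6): print(v,im[v,u0-7:u0+8])
print(u0-7,u1-7)
for v in range(v1-5,v1+6): print(v,im[v,u1-7:u1+8])
```

```text
scene off [0.00225551 0.12262242] [ 0.24510633  0.53152905 -0.24252469 -0.57526929]
-0.075 [376.15356234 243.94326743]
0.075 [308.33445246 242.10254381]
-0.045 [362.56552087 243.57446534]
0.045 [321.87408733 242.47003206]
237 [151 153 152 152 151 153 154 146 128 147 158 159 157 155 143]
238 [152 151 153 152 151 152 153 139 126 148 159 159 161 157 148]
239 [154 152 157 152 152 154 156 144 132 151 160 162 161 161 147]
240 [153 154 152 153 154 159 164 162 156 167 174 175 173 171 156]
241 [151 153 151 152 155 165 176 182 183 188 192 190 189 193 178]
242 [151 153 153 149 154 168 177 178 180 184 187 189 191 191 181]
243 [152 153 152 151 152 156 149 139 141 143 148 148 153 154 148]
244 [154 151 151 154 151 151 121 102  94  99 106 109 110 109 111]
245 [151 150 153 151 154 154 129  93  78  81  90  93  93  93  90]
246 [150 148 151 150 154 162 147 106  84  84  91  95  94  91  88]
247 [148 148 150 144 148 160 153 126 111 110 113 117 112 109  96]
301 369
239 [113 112 112  91  78  77 115 147 154 155 156 156 158 156 156]
240 [114 113 105  91  73  82 119 146 155 154 154 153 153 152 155]
241 [114 114 104  84  74  95 133 152 154 150 153 151 155 154 153]
242 [113 110  98  77  77 110 143 152 155 153 155 153 156 156 154]
243 [111 110  96  76  88 133 152 154 153 152 152 156 155 152 155]
244 [112 110  95  77 100 147 155 155 154 155 155 156 155 156 157]
245 [111 106  88  71  90 134 151 154 152 156 155 156 155 154 154]
246 [108 100  76  74 102 136 151 154 151 154 152 154 155 153 153]
247 [110  92  78  88 128 148 151 153 152 154 150 151 153 154 150]
248 [110  92  86 111 144 153 153 153 150 155 152 152 154 153 154]
249 [106  89 101 133 150 155 155 158 153 154 156 155 157 157 155]
```

{"name": "step_arm", "arguments": {"delta_pos": [[0.15,0.01,0],[0.35,0.02,0],[0.6,0.03,0],[0.8,0.035,0],[0.95,0.04,0],[0.95,0.04,0]], "rot": [[0,0,0],[0,0,-0.02],[0,0,-0.03],[0,0,-0.05],[0,0,-0.05],[0,0,-0.05]], "gripper": [-1,-1,-1,-1,-1,-1]}}

```text
time_s: 31.68
tool_pos: [0.443, 0.1094, 0.3118]
tool_rot: [-179.3, -0.1, 95.0]
force: [-0.1, -0.9, -1.3]
grip_width: 0.0138
grasp_force: 44.9
```

Run:
```python
from mv import *
p0,R0,o=cur(); print(p0,o['tool_rot'],o['qpos'].round(1),o['force'])
print(delta((.4513,.281,.29),down(94.74),p0,R0))
```

```text
[0.44297802 0.10938508 0.31180189] [-1.79345591e+02 -7.38625296e-02  9.50193933e+01] [ 24.   -6.4 -37.3 100.2  -4.   85.5  -7.7] [-0.07629376 -0.94394992 -1.26749647]
(array([0.851, 0.118, 0.109]), array([-0.008, -0.001,  0.003]))
```

{"name": "step_arm", "arguments": {"delta_pos": [[0.2,0.03,0],[0.4,0.06,0],[0.6,0.09,0],[0.78,0.11,0.02],[0.851,0.118,0.06],[0.851,0.118,0.109],[0.851,0.118,0.109],[0.851,0.118,0.109]], "rot": [[0,0,0],[-0.004,0,0],[-0.008,0,0.003],[-0.008,0,0.003],[-0.008,0,0.003],[-0.008,0,0.003],[-0.008,0,0.003],[-0.008,0,0.003]], "gripper": [-1,-1,-1,-1,-1,-1,-1,-1]}}

```text
time_s: 32.67
tool_pos: [0.4543, 0.2769, 0.2919]
tool_rot: [179.8, 0.0, 94.3]
force: [0.3, -0.1, -2.7]
grip_width: 0.0137
grasp_force: 44.9
```

Run:
```python
from mv import *
from cell import viewer
p0,R0,o=cur(); print(p0,o['tool_rot'],o['qpos'].round(1),o['force'])
print(delta((.4513,.281,.254),down(94.74),p0,R0))
```

```text
[0.45430153 0.27694787 0.29186309] [1.79757158e+02 2.58501497e-02 9.43266800e+01] [ 12.6   5.9 -49.9  93.4   4.7  82.6 -33.4] [ 0.30143823 -0.13938118 -2.6947335 ]
(array([ 0.021, -0.014,  0.189]), array([ 0.003,  0.   , -0.005]))
```

{"name": "step_arm", "arguments": {"delta_pos": [[0.021,-0.014,0.05],[0.021,-0.014,0.12],[0.021,-0.014,0.189],[0.021,-0.014,0.189],[0.021,-0.014,0.189],[0.021,-0.014,0.189]], "rot": [[0.003,0,-0.005],[0.003,0,-0.005],[0.003,0,-0.005],[0.003,0,-0.005],[0.003,0,-0.005],[0.003,0,-0.005]], "gripper": [-1,-1,-1,-1,-1,-1]}}

```text
time_s: 33.42
tool_pos: [0.4512, 0.2827, 0.2548]
tool_rot: [180.0, -0.0, 94.9]
force: [0.1, -0.5, -1.9]
grip_width: 0.0134
grasp_force: 44.9
```

Run:
```python
from mv import *
from cell import viewer
p0,R0,o=cur(); print(p0,o['tool_rot'],o['force'])
print(delta((.4513,.281,.24),down(94.74),p0,R0))
```

```text
[0.45119716 0.28268364 0.25478232] [ 1.79952517e+02 -4.81932825e-02  9.48868101e+01] [ 0.07813021 -0.4822451  -1.88485703]
(array([-0.008, -0.   ,  0.074]), array([ 0.001, -0.001,  0.002]))
```

{"name": "step_arm", "arguments": {"delta_pos": [[-0.008,0,0.02],[-0.008,0,0.05],[-0.008,0,0.074],[-0.008,0,0.074]], "rot": [[0,0,0],[0,0,0],[0,0,0],[0,0,0]], "gripper": [-1,-1,-1,-1]}}

```text
time_s: 33.92
tool_pos: [0.4507, 0.2807, 0.2388]
tool_rot: [-179.9, -0.0, 94.9]
force: [-0.4, -0.2, -1.6]
grip_width: 0.0135
grasp_force: 44.9
```

{"name": "step_arm", "arguments": {"delta_pos": [[0,0,0.02],[0,0,0.04],[0,0,0.04]], "rot": [[0,0,0],[0,0,0],[0,0,0]], "gripper": [-1,-1,-1]}}

```text
time_s: 34.3
tool_pos: [0.4517, 0.2808, 0.2315]
tool_rot: [179.9, -0.0, 94.9]
force: [1.2, 0.1, -2.4]
grip_width: 0.0133
grasp_force: 45.0
```

{"name": "step_arm", "arguments": {"delta_pos": [[0,0,0.025],[0,0,0.05],[0,0,0.05]], "rot": [[0,0,0],[0,0,0],[0,0,0]], "gripper": [-1,-1,-1]}}

```text
time_s: 34.67
tool_pos: [0.4522, 0.281, 0.222]
tool_rot: [179.8, -0.1, 94.9]
force: [4.1, 0.4, 1.8]
grip_width: 0.0137
grasp_force: 45.3
```

{"name": "step_arm", "arguments": {"delta_pos": [[0,0,0.02],[0,0,0.035],[0,0,0.035]], "rot": [[0,0,0],[0,0,0],[0,0,0]], "gripper": [-1,-1,-1]}}

```text
time_s: 35.05
tool_pos: [0.4517, 0.2811, 0.2144]
tool_rot: [179.9, -0.1, 94.9]
force: [5.3, 0.4, 2.1]
grip_width: 0.0134
grasp_force: 45.5
```

{"name": "step_arm", "arguments": {"delta_pos": [[0,0.005,0.02],[0,0.005,0.035],[0,0.005,0.045],[0,0.005,0.045]], "rot": [[0,0,0],[0,0,0],[0,0,0],[0,0,0]], "gripper": [-1,-1,-1,-1]}}

```text
time_s: 35.55
tool_pos: [0.4522, 0.281, 0.2051]
tool_rot: [180.0, -0.0, 94.9]
force: [5.7, -0.0, 2.1]
grip_width: 0.0138
grasp_force: 45.4
```

{"name": "step_arm", "arguments": {"delta_pos": [[0,0,0.012],[0,0,0.025],[0,0,0.025]], "rot": [[0,0,0],[0,0,0],[0,0,0]], "gripper": [-1,-1,-1]}}

```text
time_s: 35.92
tool_pos: [0.4526, 0.2815, 0.2016]
tool_rot: [179.9, -0.1, 94.9]
force: [3.7, 0.3, 10.3]
grip_width: 0.0138
grasp_force: 45.2
```

{"name": "step_arm", "arguments": {"delta_pos": [[0,0.002,0.005],[0,0.002,0.008],[0,0.002,0.008]], "rot": [[0,0,0],[0,0,0],[0,0,0]], "gripper": [-1,-1,-1]}}

```text
time_s: 36.3
tool_pos: [0.4534, 0.2816, 0.2016]
tool_rot: [179.8, -0.0, 94.9]
force: [2.4, -1.0, 18.0]
grip_width: 0.0136
grasp_force: 45.0
```

{"name": "step_arm", "arguments": {"delta_pos": [[0,0,-0.008],[0,0,-0.01],[0,0,-0.01],[0,0,-0.01],[0,0,-0.01],[0,0,-0.15],[0,0,-0.4],[0,0,-0.65],[0,0,-0.9],[0,0,-0.9]], "rot": [[0,0,0],[0,0,0],[0,0,0],[0,0,0],[0,0,0],[0,0,0],[0,0,0],[0,0,0],[0,0,0],[0,0,0]], "gripper": [-1,-0.1,-0.1,-0.1,-0.1,-0.1,-0.1,-0.1,-0.1,-0.1]}}

```text
time_s: 37.55
tool_pos: [0.4533, 0.2823, 0.3826]
tool_rot: [179.7, -0.2, 94.9]
force: [-0.1, -0.7, 0.2]
grip_width: 0.0392
grasp_force: 0.0
```

{"name": "step_arm", "arguments": {"delta_pos": [[-0.2,-0.1,0],[-0.5,-0.2,0],[-0.8,-0.2,0],[-1,-0.2,0],[-1,-0.2,0]], "rot": [[0,0,0],[0,0,0],[0,0,0],[0,0,0],[0,0,0]], "gripper": [-0.1,-0.1,-0.1,-0.1,-0.1]}}

```text
time_s: 38.17
tool_pos: [0.4294, 0.0743, 0.3774]
tool_rot: [-179.9, -0.0, 94.5]
force: [0.6, 1.3, 0.3]
grip_width: 0.0391
grasp_force: 0.0
```

Run:
```python
from mv import *
from cell import viewer
p0,R0,o=cur(); print(p0,o['force'],o['grip_width'])
im={n:viewer.read_camera(n)['img'][:,:,::-1] for n in('top','scene')}
for n in im: cv2.imwrite(f'pics/{n}9.png',im[n])
# change of the counter area against the picture before the guard went in
for n,(x0,y0,x1,y1) in dict(top=(140,135,275,262),scene=(370,110,500,240)).items():
    d=cv2.absdiff(im[n],cv2.imread(f'pics/{n}6.png')).max(2)[y0:y1,x0:x1]; m=cv2.morphologyEx((d>35).astype(np.uint8),cv2.MORPH_OPEN,np.ones((2,2)))
    k,l,st,ce=cv2.connectedComponentsWithStats(m); print(n,[(r[0]+x0,r[1]+y0,*r[2:].tolist()) for r in st[1:] if r[4]>10])
# expected panel outline: bar ends top, panel bottom corners
R=Rz(np.radians(4.9)); s=np.array([.4534,.2842,.085])
for n in im: print(n,[proj(n,s+R@np.array([0,e,z])).round(1).tolist() for e,z in((-.045,.135),(.045,.135),(-.075,.12),(.075,.12),(-.075,0),(.075,0))])
```

```text
[0.42937332 0.07434171 0.37736573] [0.57404329 1.29129714 0.25238097] 0.039147889737277834
top [(np.int32(179), np.int32(192), 96, 70, 3896), (np.int32(164), np.int32(237), 16, 4, 45)]
scene [(np.int32(385), np.int32(138), 28, 57, 689)]
top [[206.4, 235.5], [169.0, 237.7], [220.0, 235.4], [158.3, 239.0], [228.0, 239.7], [171.1, 243.1]]
scene [[391.5, 151.8], [406.0, 135.9], [385.9, 162.8], [409.9, 136.2], [382.3, 202.8], [405.1, 174.9]]
```

```bash
python3 -c "
from cell import env
print(env.sign_off())"
```

```text
the job is handed in; nothing more can be done
None
```

The job is handed in at about 38 s: the plug is in the tote, the hopper stands upright and home in the throat, the clamp is against its stop over the collar, and the tall guard is pushed down onto the deck. The judge gave no verdict. I checked the guard from push force and picture differences only, because my ten picture views were used up.

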